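# Centre-punch the marked spot on an angle bracket in a hand-lever bench press

### The job

Slide the aluminium angle, keeping it flat on the press bed, in under the head until its long free edge lies flush against the fence and the red spot is right under the punch tip, and let go of it. Then pull the lever down until you feel the punch bear firmly on the spot, without forcing it (the aluminium bruises), and let the lever come all the way back up. Leave the angle where it was punched and do not disturb the hammer, the oil bottle or the tape roll.

Things in the scene. Friction and masses are not known exactly. Their poses are not given: they have to be found in the camera images.
- press: Grey-green cast hand-lever bench press (C-frame), fixed. Origin on the ram's vertical axis at the level of the trolley top; z up; x along the fence, away from the robot; +y into the throat, to the column (y 105 to 195, x -35 to 35 mm). Flat dark steel bed with its top 50 mm above the origin, from x -160 to 120 and y -250 to 100 mm. Its head is told under head_underside.
- head_underside (a point): Point of the overhanging head's underside on the ram's axis. The head covers x -42 to 42, y -53 to 195 mm from it (axes as the press) and is 110 mm high. Only 70 mm lie between bed and head: straight down, a gripper cannot reach the work when it is in place; leaning 30 to 40 degrees (fingers pointing away from the robot and down) it can.
- fence_face (a point): Centre of the front (-y) face of the fence, a dark steel bar fixed to the bed, 160 mm long in the press's x, 16 mm high, 18 mm thick; the face lies 38 mm behind (+y) the ram's axis, this point 58 mm above the trolley top. Axes as the press.
- ram: Steel ram, 24 mm square, with a holder (24 mm diameter) and a tapered punch (12 mm diameter, 5 mm flat point) at its lower end; it slides straight down in the head, 30 mm for each radian of the lever. Origin as the press's when up.
- punch_tip (a point): The point of the punch, at the lower end of the ram: 32 mm above the bed when the lever is up, 24 mm above the upper face of the angle's flat leg. It is straight below the square top of the ram, which stands 60 mm out of the top of the head.
- lever (a joint): Angle of the press lever in rad: 0 is up at its stop (45 degrees above level), growing as the knob is pulled down, hard stop at 1.05. The punch meets the angle at about 0.8 (lever level). A spring returns it when let go: it takes 2 N at the knob at first, about 4 N near 0.8; each newton beyond that gives 6 N at the punch, and some 10 N beyond is a firm press.
- lever_knob (a point): Centre of the black ball knob, 36 mm diameter, at the end of the steel lever (14 mm rod) on the far side (+x) of the head, 66 mm beyond the ram's axis. Lever up, it is 297 mm above the trolley top and 85 mm in front (-y) of that axis. It moves down and towards -y on an arc of radius 180 mm about lever_pivot, in the press's y-z plane.
- lever_pivot (a point): Point on the lever's axis in the plane of the knob's arc, 42 mm behind (+y) the ram's axis and 170 mm above the trolley top. The axis is the press's x.
- bracket: The work: 140 mm (x) of aluminium angle, about 0.4 kg, loose on the bed. Flat leg 75 mm deep (y -37 to +38), 8 mm thick; upright leg along its -y edge, 50 mm high, 8 mm thick, to be pinched from above or slanting. Origin on the underside below the red spot. The free edge is at +y.
- spot (a point): Centre of the red painted spot, 14 mm diameter with scribed cross lines, on the upper face of the flat leg, midway along it and 38 mm from the free edge.
- upright_leg (a point): Centre of the angle's upright leg (140 mm long in x, 8 mm thick in y, rising from 8 to 50 mm above the bed); this point 29 mm above the bed. Axes as the bracket.
- free_edge (a point): Middle of the angle's long free edge (+y), 4 mm above the bed; the edge runs along the bracket's x.
- hammer: Bystander: hammer with a wooden handle, 260 mm long, lying on the trolley top.
- oil_bottle: Bystander: grey oil bottle with a red cap, 56 mm diameter, 150 mm high, standing.
- tape_roll: Bystander: white paper tape roll, 110 mm diameter, 50 mm high, lying flat.
There are look-alikes about, which are no part of the job. What is shaped like the bracket but turquoise is not meant.

How it is judged:
On the way, in this order (a step that is already met when the one before it is completed fails the run):
1. the angle lies flat, flush against the fence, the red spot under the punch tip, and the gripper has let go of it (horizontal distance between spot and punch_tip below 0.004 m and y of free_edge in the frame of fence_face above -0.002 m and angle between the x axis of bracket and the x axis of press, either way round below 0.05 rad and angle between bracket's own z axis and vertical below 0.03 rad and contact force between the fingers and bracket below 0.1 N and value of joint lever below 0.2 rad), for 0.2 s.
2. the punch presses firmly on the red spot (more than 30 N) (contact force between ram and bracket above 30 N and horizontal distance between spot and punch_tip below 0.004 m), for 0.2 s.
At the end, for the whole second after the job is handed in: The lever is back up (under 0.08 rad), the angle lies still and flat on the bed, its free edge against the fence (gap under 2.5 mm, within 0.05 rad of parallel) and the centre of the red spot within 4 mm of the punch tip's axis (value of joint lever below 0.08 rad and horizontal distance between spot and punch_tip below 0.004 m and y of free_edge in the frame of fence_face above -0.0025 m and angle between the x axis of bracket and the x axis of press, either way round below 0.05 rad and angle between bracket's own z axis and vertical below 0.03 rad and linear speed of bracket below 0.01 m/s); the robot touches nothing.
It fails at once if the angle is lifted off the bed by more than 20 mm or tipped over (z of bracket in the frame of press above 0.07 m or z of bracket in the frame of press below 0.04 m or angle between bracket's own z axis and vertical above 0.3 rad).
It fails at once if a bystander (hammer, oil bottle, tape roll) is moved by more than 20 mm (distance of any of hammer, oil_bottle, tape_roll from where it was at the start of the episode above 0.02 m).
It fails at once if the lever is forced: the punch bears on the angle with more than 120 N (about 20 N at the knob beyond the spring) (contact force between ram and bracket above 120 N).
It also fails if it takes over 72 s, if anything falls off the work surface, if the arm or the gripper's body presses on something with over 40 N, if the wrist force passes 120 N, or if a joint passes its speed limit or range.

### The arm

A 6-joint arm with a two-finger parallel gripper is mounted at the origin on the work surface. World frame = base frame: x ahead of the robot, y to its left, z up, the work surface at z = 0. Lengths are in m, angles in rad, forces in N, time in s.
With the tool pointing down it reaches from about 0.3 to 0.875 m from the base axis. Payload 6.4 kg.
Tool frame: the origin (TCP) lies midway between the tips of the shut fingers; the grasp point (between the pads) lies 19 mm behind it; y points along the fingers, x is the direction in which the jaws open and shut, and the axes are right-handed (so a half turn about y gives the same grasp; the last joint's range is limited). The gripper opens to 85 mm and grips with 20 to 120 N. Pads are 22 mm wide; open, the fingers measure 114 mm over their backs; the gripper's body (76 mm by 85 mm) begins 54 mm behind the grasp point. The pads swing forward as they close: fully open they stand 13 mm farther back than shut.
Start: joints at [1.04, 0.181, 1.607, -0, 1.354, -0.206], TCP at [0.183, 0.545, 0.231] pointing down, gripper open.
Joint ranges: [-2.99, 2.99], [-0.89, 2.07], [0.3, 2.58], [-1.14, 4.28], [0, 2.63], [-3.12, 3.12]. Speed limits (rad/s): [2.57, 2.57, 3.01, 3.14, 3.14, 3.14].

### API

Orientations are given as a unit quaternion [w, x, y, z].
In Python, from bench import ctrl gives the robot as it stands.
- The arm moves only by the tool step_arm, never from a script. Its argument "commands" is a list of rows, each a list of 7 numbers: the turn, a rotation vector about the tool's x, y, z in units of 6 degrees (1.0 is 6 degrees), then the shift along the tool's x, y, z in units of 30 mm (1.0 is 30 mm), then the opening, from 0 (shut) to 1 (fully open). A call has 1 to 10 rows; each row shifts and turns the commanded pose from where the row before left it, along the tool's axes as they then stand; what a row does not reach is not made up. A row lasts 1/10 s, in which the tool goes at most 50 mm and 8.59 degrees, less where a joint would pass 70% of its speed; a pose out of reach is approached as far as the arm can. A call with a number of a shift or a turn outside -1 to 1 is refused whole. A call with a gripper value outside its range is refused whole. The fingers move at their own pace and stop on an object; the grip force is fixed at half the most. Time passes only in rows, so rows that do not move let the fingers close. It gives the time, the measured TCP pose, the force and the opening at its end, in the units of the state.
- ctrl.get_obs(): the state, without advancing time (a new reading comes with each control period).
- ctrl.camera(name): name is "scene" or "top" or "wrist"; returns (picture, depth): 420x560x3 uint8, blue, green, red; 420x560 float32, m along the optical axis (not along the pixel's ray), 0 where there is no reading.
- ctrl.get_calibration(name): a dict with "intrinsics" (3x3 intrinsics, pixels), "D" ([k1, k2, p1, p2, k3] as OpenCV has them; the pictures are not rectified), "R" (3x3) and "t" (3): a world point X has camera coordinates R X + t. Camera axes: x right, y down, z forward; pixel columns grow to the right and rows downward; lengths in m; the calibration is good to about 2 mm. A picture is of the moment at which its call begins: read the wrist's pose just before it. get_calibration takes no time and is no camera call; for the wrist camera it gives the pose at the moment of the call.
- ctrl.hand_in(): hands the job in, once; it reports no verdict.
Trained networks look in the newest picture that a camera, given by its name, has taken for a name from the list of things; names that differ only in an ending like _2 or _b are one class to them, and where a whole thing is asked for, a point or a joint stands for the part that bears it (a point fixed in the world has none). Each returns a list of dicts, best first, with "p" (0 to 1); they miss things now and then, are a little off and sometimes report something else, mostly with a low value. They report only what shows in the picture. A call takes as long as a camera call. They do not tell look-alikes from the thing itself.
- ctrl.boxes_of(thing, camera): "point" ([x, y, z] in m, in the coordinates of the camera as it stood for that picture, good to about 4 mm: the middle of the surface that is visible of it).
- ctrl.silhouettes(thing, camera): "pixels" (420x560 bool, what is visible of it).
The state is a dict: "time_s": time; "q": joint angles; "dq": joint speeds; "joint_efforts": joint torques, N m; "eef_pos": TCP position; "eef_rot": TCP orientation; "wrist_force": force on the tool from outside, world axes, zero at the start; "torque": the same for the moment, N m; "opening": opening from 0.0 (shut) to 1.0 (fully open).
Only numpy, scipy, OpenCV 4.12 (cv2) and the standard library are available. Lean on these libraries where they do the work, as an engineer would, in place of code of your own. Each camera call takes 0.05 s, during which the arm holds its last target.

## Working session

There is one attempt and no reset: what is moved stays moved. The work goes in short steps, Python scripts to look and compute and a tool call to move; the robot and the scene stay as the last step left them, time stands still between calls to the robot, and variables do not carry over. Pictures are saved under pics/ and viewed, and the job is handed in when it is done.

Besides the shell and the picture viewer there is one more tool, called in YAML: its name, and indented under it one key for each argument. step_arm: Moves the arm, as the interface text tells. Its arguments: {"type":"object","properties":{"commands":{"type":"array"}},"required":["commands"]}

```bash
mkdir -p pics; ls; cat > h.py <<'E'
import numpy as np, cv2
from bench import ctrl
from scipy.spatial.transform import Rotation as R
def world(name,p):
    c=ctrl.get_calibration(name); return np.array(c["R"]).T@(np.array(p)-np.array(c["t"]))
def deproj(name,depth,us,vs):
    c=ctrl.get_calibration(name); K=np.array(c["intrinsics"]);D=np.array(c["D"])
    us=np.asarray(us);vs=np.asarray(vs)
    n=cv2.undistortPoints(np.stack([us,vs],1).astype(np.float64).reshape(-1,1,2),K,D).reshape(-1,2)
    z=depth[vs,us]; P=np.c_[n*z[:,None],z]
    return (P-np.array(c["t"]))@np.array(c["R"])
def proj(name,X):
    c=ctrl.get_calibration(name)
    return cv2.projectPoints(np.array(X,float).reshape(-1,1,3),cv2.Rodrigues(np.array(c["R"]))[0],np.array(c["t"],float),np.array(c["intrinsics"]),np.array(c["D"]))[0].reshape(-1,2)
def ob():
    o=ctrl.get_obs(); return o
E
python3 - <<'E'
from h import *
o=ob();print(o)
for n in ["scene","top","wrist"]:
    im,d=ctrl.camera(n); cv2.imwrite(f"pics/a_{n}.png",im); np.save(f"d_{n}.npy",d)
    c=ctrl.get_calibration(n);print(n,-np.array(c["R"]).T@c["t"],np.array(c["intrinsics"])[0])
for n in ["scene","top"]:
  for t in ["press","ram","lever_knob","bracket","spot","upright_leg","hammer","oil_bottle","tape_roll"]:
    for r in ctrl.boxes_of(t,n)[:3]: print(n,t,round(r["p"],2),world(n,r["point"]).round(3),proj(n,world(n,r["point"])).round().tolist())
E
```

```text
pics
{'time_s': 0.0, 'q': array([ 1.03972373e+00,  1.81544933e-01,  1.60802144e+00, -8.94450390e-06,
        1.35379493e+00, -2.06281689e-01]), 'dq': array([-2.26460408e-03, -4.03713003e-04, -1.67633905e-04,  2.09335276e-04,
        2.17145147e-04,  7.56154045e-05]), 'joint_efforts': array([-1.06871481e-03, -4.44862533e+01, -3.51343024e+01, -4.67081827e-04,
        9.14018165e-03, -5.00307294e-05]), 'eef_pos': array([0.18317567, 0.54445343, 0.23037547]), 'eef_rot': array([-0.57400616,  0.57451801,  0.41200995, -0.41315105]), 'wrist_force': array([-0.86781692,  0.65979672, -0.41969431]), 'torque': array([0.03997031, 0.01527035, 0.00618705]), 'opening': 1.0011161590636992}
scene [ 0.34688079 -0.67155284  1.06787198] [456.3079014   0.        274.529307 ]
top [0.40631968 0.03052465 1.31280875] [400.21027913   0.         284.37719518]
wrist [0.11854563 0.56844864 0.37304064] [314.22222599   0.         279.12893893]
scene press 0.58 [0.595 0.037 0.047] [[293.0, 224.0]]
scene press 0.44 [ 0.68  -0.     0.296] [[338.0, 167.0]]
scene ram 0.72 [0.622 0.077 0.269] [[304.0, 156.0]]
scene lever_k
[... 942 characters left out ...]
1  0.055] [[300.0, 170.0]]
top bracket 0.95 [ 0.327 -0.203  0.012] [[355.0, 264.0]]
top bracket 0.65 [0.314 0.407 0.008] [[167.0, 265.0]]
top spot 0.97 [ 0.329 -0.206  0.008] [[355.0, 263.0]]
top spot 0.83 [0.312 0.411 0.008] [[166.0, 266.0]]
top spot 0.82 [ 0.624 -0.022  0.055] [[300.0, 170.0]]
top upright_leg 0.88 [0.32  0.217 0.01 ] [[225.0, 264.0]]
top upright_leg 0.67 [0.313 0.41  0.007] [[166.0, 265.0]]
top upright_leg 0.58 [ 0.329 -0.2    0.009] [[353.0, 263.0]]
top hammer 0.89 [ 0.471 -0.353  0.027] [[401.0, 219.0]]
top oil_bottle 0.7 [ 0.695 -0.306  0.101] [[392.0, 146.0]]
top tape_roll 0.69 [0.475 0.394 0.05 ] [[169.0, 215.0]]
top tape_roll 0.56 [0.683 0.057 0.244] [[274.0, 137.0]]
```

View pics/a_scene.png

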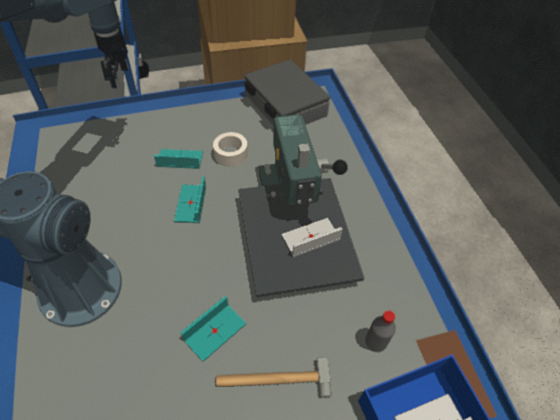

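View pics/a_top.png

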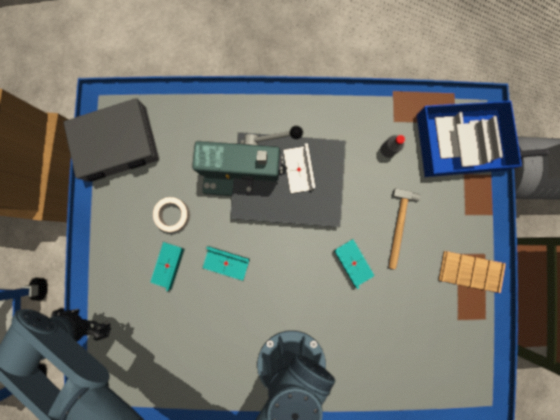

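```bash
python3 - <<'E'
import cv2
im=cv2.imread('pics/a_top.png');cv2.imwrite('pics/a_top_crop.png',cv2.resize(im[90:230,200:380],None,fx=4,fy=4,interpolation=cv2.INTER_CUBIC))
im=cv2.imread('pics/a_scene.png');cv2.imwrite('pics/a_sc_crop.png',cv2.resize(im[140:280,220:400],None,fx=4,fy=4,interpolation=cv2.INTER_CUBIC))
E
```

```text
(no output)
```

View pics/a_top_crop.png

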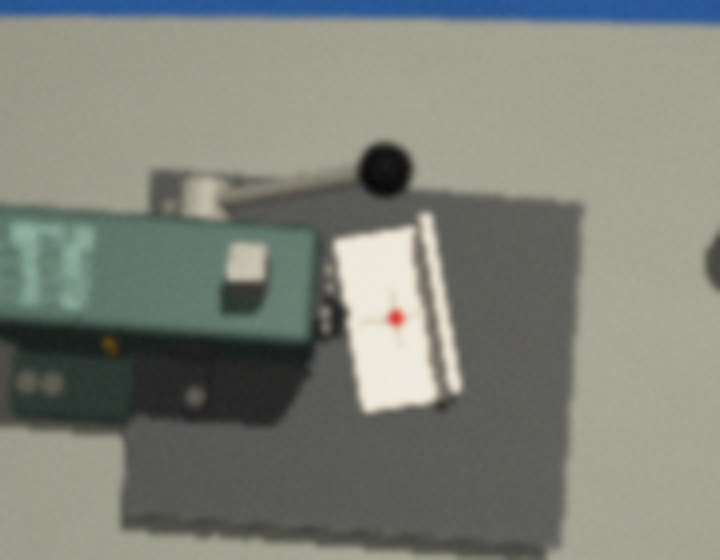

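View pics/a_sc_crop.png

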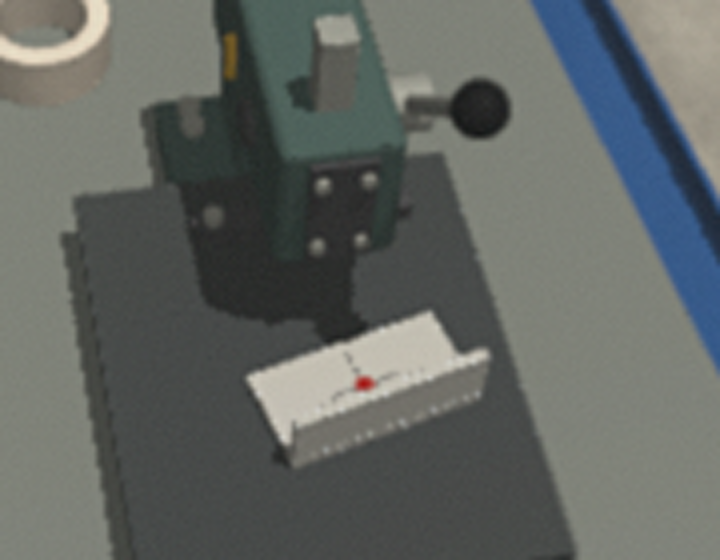

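The candidates in the top picture are the white angle on the bed at (300,170) and the turquoise ones on the trolley at (355,263), (225,264) and (167,265). The white one lies on the press bed and carries the red spot, so that is the one meant, and the crop confirms it. Next I fit the press pose.

```bash
cat > fit.py <<'E'
from h import *
from scipy.optimize import least_squares
def cr(p,o): return [(p[0]+.5)/4-.5+o[0],(p[1]+.5)/4-.5+o[1]]
T=(200,90);S=(220,140)
obs=[("top",(66,-85,297),cr((385,169),T)),("top",(0,0,290),cr((248,262),T)),
("top",(120,-250,50),cr((582,203),T)),("top",(-160,-250,50),cr((556,541),T)),("top",(-160,100,50),cr((124,516),T)),("top",(120,100,50),cr((152,172),T)),
("scene",(66,-85,297),cr((480,108),S)),("scene",(0,0,290),cr((337,28),S)),("scene",(120,100,50),cr((445,153),S)),("scene",(-160,100,50),cr((77,199),S)),("scene",(120,-250,50),cr((576,548),S))]
def W(p,X):
    c,s=np.cos(p[2]),np.sin(p[2]); X=np.array(X)/1000
    return np.array([p[0]+c*X[0]-s*X[1],p[1]+s*X[0]+c*X[1],X[2]])
def f(p): return np.concatenate([proj(n,W(p,X))[0]-o for n,X,o in obs])
if __name__=="__main__":
    r=least_squares(f,[.62,.05,0],loss="soft_l1");print(r.x);print(f(r.x).reshape(-1,2).round(1).tolist())
    # separate per camera
    for cam in ["top","scene"]:
        g=lambda p:np.concatenate([proj(n,W(p,X))[0]-o for n,X,o in obs if n==cam])
        print(cam,least_squares(g,[.62,.05,0],loss="soft_l1").x)
    # bracket
    im=cv2.imread("pics/a_top.png");d=np.load("d_top.npy")
    for n in ["top","scene"]:
        im=cv2.imread(f"pics/a_{n}.png").astype(int);d=np.load(f"d_{n}.npy")
        vs,us=np.nonzero((im[...,2]>im[...,1]+60)&(im[...,2]>im[...,0]+60))
        P=deproj(n,d,us,vs); m=(abs(P[:,0]-.625)<.06)&(abs(P[:,1]+.02)<.06); print(n,m.sum(),P[m].mean(0).round(4),us[m].mean(),vs[m].mean())
        w=(im.min(2)>150);vs,us=np.nonzero(w);P=deproj(n,d,us,vs); m=(abs(P[:,0]-.625)<.12)&(abs(P[:,1]+.03)<.1)&(P[:,2]<.075)&(P[:,2]>.04); Q=P[m]
        print(Q.mean(0)); rr=cv2.minAreaRect((Q[:,:2]*1000).astype(np.float32));print(rr)
        m=(abs(P[:,0]-.625)<.12)&(abs(P[:,1]+.03)<.1)&(P[:,2]>.085)&(P[:,2]<.11);Q=P[m]
        if len(Q)>5: print(len(Q),Q.mean(0),cv2.fitLine((Q[:,:2]).astype(np.float32),cv2.DIST_HUBER,0,.01,.01).ravel(),Q[:,0].min(),Q[:,0].max())
E
python3 fit.py
```

```text
[ 0.62244503  0.08769735 -0.06384703]
[[0.3, -0.2], [0.0, -0.5], [0.6, -0.8], [1.9, 1.3], [-0.5, -0.8], [0.1, -1.1], [-0.4, -0.1], [-0.4, -0.0], [-1.2, -1.2], [-1.5, -1.1], [0.5, 0.5]]
top [ 0.62093749  0.08837039 -0.05863192]
scene [ 0.62390862  0.0869079  -0.07200991]
top 15 [ 0.6267 -0.0171  0.0588] 298.53333333333336 168.86666666666667
[ 0.62499524 -0.00925122  0.0577577 ]
((627.9183959960938, -19.15445327758789), (143.03671264648438, 80.54692840576172), 9.82858657836914)
126 [ 0.63043229 -0.04974125  0.09983492] [ 0.98551947  0.16956227  0.6304323  -0.04974125] 0.5628704807125332 0.701255799087472
scene 11 [ 0.6269 -0.0191  0.0596] 310.45454545454544 235.36363636363637
[ 0.62215998 -0.00436418  0.0577849 ]
((626.1950073242188, -9.470489501953125), (139.7937469482422, 56.3399543762207), 10.575304985046387)
124 [ 0.63017086 -0.0524308   0.09954804] [ 0.98546374  0.16988592  0.6301709  -0.05243079] 0.5644362961179862 0.7007775324992335
```

```bash
cat > go.py <<'E'
from h import *
def q2R(q): return R.from_quat([q[1],q[2],q[3],q[0]])
def pose(): o=ob(); return np.array(o["eef_pos"]),q2R(o["eef_rot"])
def tgtR(lean,psi,sgn=1):
    y=np.array([np.sin(lean)*np.cos(psi),np.sin(lean)*np.sin(psi),-np.cos(lean)])
    x=sgn*np.array([-np.sin(psi),np.cos(psi),0]); z=np.cross(x,y)
    return R.from_matrix(np.c_[x,y,z])
def plan(pt,Rt,n,p0=None,R0=None):
    """n equal rows: constant body rotvec per row; shift expressed in tool axes - world shift constant"""
    p,Rc=pose()
    if p0 is not None: p=np.array(p0)
    if R0 is not None: Rc=R0
    rv=(Rc.inv()*Rt).as_rotvec(); st=R.from_rotvec(rv/n); rows=[]
    d=(np.array(pt)-p)/n
    for i in range(n):
        s=Rc.inv().apply(d)/.03; rows.append(np.r_[np.degrees(rv/n)/6,s].round(2).tolist()); Rc=Rc*st
    return rows
def reach(o=None):
    pass
E
python3 - <<'E'
from go import *
p,Rc=pose(); print(Rc.as_matrix().round(3))
c=ctrl.get_calibration("wrist");C=-np.array(c["R"]).T@c["t"];print("cam in tool",Rc.inv().apply(C-p)); print((Rc.inv().as_matrix()@np.array(c["R"]).T).round(2))
for s in (1,-1): print(s,np.degrees((Rc.inv()*tgtR(np.radians(38),.17,s)).as_rotvec()))
E
```

```text
[[ 0.319 -0.    -0.948]
 [ 0.948 -0.     0.319]
 [-0.    -1.     0.   ]]
cam in tool [ 0.00178749 -0.14243618  0.06897741]
[[ 1.   -0.    0.  ]
 [-0.   -0.27  0.96]
 [-0.   -0.96 -0.27]]
1 [-37.21269388 -27.2921741   -9.39826167]
-1 [ 12.55732091 144.39032837 -49.721082  ]
```

View pics/a_wrist.png

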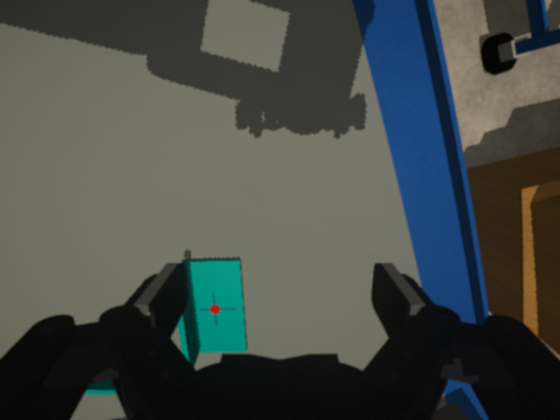

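```bash
python3 - <<'E'
from go import *
for r in plan([.46,-.07,.23],tgtR(np.radians(38),.17),20): print(r+[1])
E
```

```text
[-0.31, -0.23, -0.08, -0.82, 0.0, -0.76, 1]
[-0.31, -0.23, -0.08, -0.84, 0.02, -0.74, 1]
[-0.31, -0.23, -0.08, -0.86, 0.04, -0.72, 1]
[-0.31, -0.23, -0.08, -0.88, 0.05, -0.7, 1]
[-0.31, -0.23, -0.08, -0.89, 0.07, -0.68, 1]
[-0.31, -0.23, -0.08, -0.91, 0.08, -0.65, 1]
[-0.31, -0.23, -0.08, -0.93, 0.1, -0.63, 1]
[-0.31, -0.23, -0.08, -0.94, 0.11, -0.6, 1]
[-0.31, -0.23, -0.08, -0.96, 0.12, -0.58, 1]
[-0.31, -0.23, -0.08, -0.97, 0.13, -0.55, 1]
[-0.31, -0.23, -0.08, -0.99, 0.14, -0.52, 1]
[-0.31, -0.23, -0.08, -1.0, 0.15, -0.49, 1]
[-0.31, -0.23, -0.08, -1.01, 0.15, -0.46, 1]
[-0.31, -0.23, -0.08, -1.02, 0.16, -0.44, 1]
[-0.31, -0.23, -0.08, -1.03, 0.17, -0.41, 1]
[-0.31, -0.23, -0.08, -1.05, 0.17, -0.38, 1]
[-0.31, -0.23, -0.08, -1.06, 0.17, -0.34, 1]
[-0.31, -0.23, -0.08, -1.06, 0.18, -0.31, 1]
[-0.31, -0.23, -0.08, -1.07, 0.18, -0.28, 1]
[-0.31, -0.23, -0.08, -1.08, 0.18, -0.25, 1]
```

step_arm:
  commands:
    - [-0.31, -0.23, -0.08, -0.82, 0, -0.76, 1]
    - [-0.31, -0.23, -0.08, -0.84, 0.02, -0.74, 1]
    - [-0.31, -0.23, -0.08, -0.86, 0.04, -0.72, 1]
    - [-0.31, -0.23, -0.08, -0.88, 0.05, -0.7, 1]
    - [-0.31, -0.23, -0.08, -0.89, 0.07, -0.68, 1]
    - [-0.31, -0.23, -0.08, -0.91, 0.08, -0.65, 1]
    - [-0.31, -0.23, -0.08, -0.93, 0.1, -0.63, 1]
    - [-0.31, -0.23, -0.08, -0.94, 0.11, -0.6, 1]
    - [-0.31, -0.23, -0.08, -0.96, 0.12, -0.58, 1]
    - [-0.31, -0.23, -0.08, -0.97, 0.13, -0.55, 1]

```text
time_s: 2.05
eef_pos: [0.3223, 0.2369, 0.2304]
eef_rot: [-0.436, 0.588, 0.564, -0.382]
wrist_force: [0.3, -0.8, -0.0]
opening: 1.003
```

step_arm:
  commands:
    - [-0.31, -0.23, -0.08, -0.99, 0.14, -0.52, 1]
    - [-0.31, -0.23, -0.08, -1, 0.15, -0.49, 1]
    - [-0.31, -0.23, -0.08, -1, 0.15, -0.46, 1]
    - [-0.31, -0.23, -0.08, -1, 0.16, -0.44, 1]
    - [-0.31, -0.23, -0.08, -1, 0.17, -0.41, 1]
    - [-0.31, -0.23, -0.08, -1, 0.17, -0.38, 1]
    - [-0.31, -0.23, -0.08, -1, 0.17, -0.34, 1]
    - [-0.31, -0.23, -0.08, -1, 0.18, -0.31, 1]
    - [-0.31, -0.23, -0.08, -1, 0.18, -0.28, 1]
    - [-0.31, -0.23, -0.08, -1, 0.18, -0.25, 1]

```text
time_s: 3.05
eef_pos: [0.4609, -0.0594, 0.2296]
eef_rot: [-0.28, 0.578, 0.689, -0.335]
wrist_force: [0.5, 0.1, 0.4]
opening: 0.996
```

```bash
python3 - <<'E'
from go import *
o=ob();print(o["time_s"],o["eef_pos"],o["q"],o["wrist_force"])
im,d=ctrl.camera("wrist"); cv2.imwrite("pics/b_wrist.png",im); np.save("d_b.npy",d)
for t in ["bracket","spot","upright_leg","punch_tip","fence_face","ram"]:
    for r in ctrl.boxes_of(t,"wrist")[:2]: print(t,round(r["p"],2),world("wrist",r["point"]).round(4),proj("wrist",world("wrist",r["point"])).round().tolist())
E
```

```text
3.05 [ 0.46086739 -0.05937036  0.22955973] [-0.76754894 -0.52410001  2.34999737  0.64203691  0.98845162 -2.78667114] [0.53220957 0.05377564 0.35449815]
bracket 0.69 [ 0.6018 -0.0197  0.0585] [[292.0, 192.0]]
spot 0.76 [ 0.6036 -0.0196  0.0521] [[289.0, 189.0]]
upright_leg 0.78 [ 0.6046 -0.0142  0.0609] [[292.0, 196.0]]
punch_tip 0.56 [ 0.5594 -0.3314  0.0149] [[10.0, 106.0]]
punch_tip 0.54 [0.6191 0.0908 0.0904] [[373.0, 231.0]]
fence_face 0.58 [0.5657 0.0519 0.0531] [[354.0, 175.0]]
ram 0.63 [ 0.6049 -0.0189  0.0534] [[287.0, 190.0]]
ram 0.39 [0.6164 0.0916 0.0906] [[374.0, 230.0]]
```

View pics/b_wrist.png

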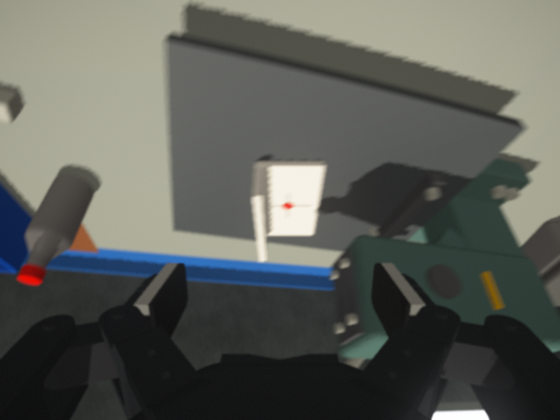

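```bash
cat >> h.py <<'E'
def snap(name,tag):
    c=ctrl.get_calibration(name); im,d=ctrl.camera(name); cv2.imwrite(f"pics/{tag}.png",im)
    np.savez(f"{tag}.npz",d=d,K=c["intrinsics"],D=c["D"],R=c["R"],t=c["t"],im=im); return im,d,c
def dp(c,d,us,vs,z=None):
    K=np.array(c["intrinsics"]) if "intrinsics" in c else np.array(c["K"]);D=np.array(c["D"]);Rm=np.array(c["R"]);t=np.array(c["t"])
    us=np.asarray(us);vs=np.asarray(vs)
    n=cv2.undistortPoints(np.stack([us,vs],1).astype(np.float64).reshape(-1,1,2),K,D).reshape(-1,2)
    if z is None:
        zz=d[np.round(vs).astype(int),np.round(us).astype(int)]; return (np.c_[n*zz[:,None],zz]-t)@Rm
    C=-Rm.T@t; r=np.c_[n,np.ones(len(n))]@Rm; s=(z-C[2])/r[:,2]; return C+r*s[:,None]
def red(im,d,c):
    I=im.astype(int); vs,us=np.nonzero((I[...,2]>I[...,1]+60)&(I[...,2]>I[...,0]+60)); P=dp(c,d,us,vs)
    m=(abs(P[:,0]-.625)<.08)&(abs(P[:,1]-.03)<.12)&(P[:,2]<.08)
    return m.sum(),P[m].mean(0).round(4),(us[m].mean().round(1),vs[m].mean().round(1)), dp(c,d,[us[m].mean()],[vs[m].mean()],.058).round(4)
def bars(im,d,c):
    I=im.astype(int); w=(I.min(2)>110)&(I.max(2)-I.min(2)<60);vs,us=np.nonzero(w);P=dp(c,d,us,vs)
    m=(abs(P[:,0]-.625)<.12)&(abs(P[:,1]-.02)<.12); P=P[m]
    Q=P[(P[:,2]>.06+.008)&(P[:,2]<.11)]
    print("upright",len(Q),Q.mean(0),np.arctan(np.divide(*cv2.fitLine(Q[:,:2].astype(np.float32),cv2.DIST_HUBER,0,.01,.01).ravel()[1::-1])),Q.min(0),Q.max(0))
    Q=P[(P[:,2]<.063)&(P[:,2]>.05)]
    print("flat",len(Q),cv2.minAreaRect((Q[:,:2]*1000).astype(np.float32)))
E
python3 - <<'E'
from go import *
o=ob();print(o["time_s"],o["eef_pos"],o["dq"].round(4))
im,d,c=snap("wrist","b2"); print(red(im,d,c)); bars(im,d,c)
cv2.imwrite("pics/b2c.png",cv2.resize(im[20:300,150:550],None,fx=2,fy=2))
E
```

```text
3.4 [ 0.46023157 -0.05631483  0.22896139] [ 0.0071 -0.0036  0.0003  0.0048 -0.0026 -0.0058]
(np.int64(57), array([ 0.6277, -0.014 ,  0.0583]), (np.float64(287.0), np.float64(205.2)), array([[ 0.628 , -0.0139,  0.058 ]]))
upright 686 [ 0.60904001 -0.05019853  0.09512757] 0.17960075 [ 0.56211411 -0.06217894  0.06802423] [ 0.7009599  -0.03071777  0.10114297]
flat 4122 ((644.4212646484375, 15.545570373535156), (176.21005249023438, 184.2506561279297), 85.69244384765625)
```

View pics/b2c.png

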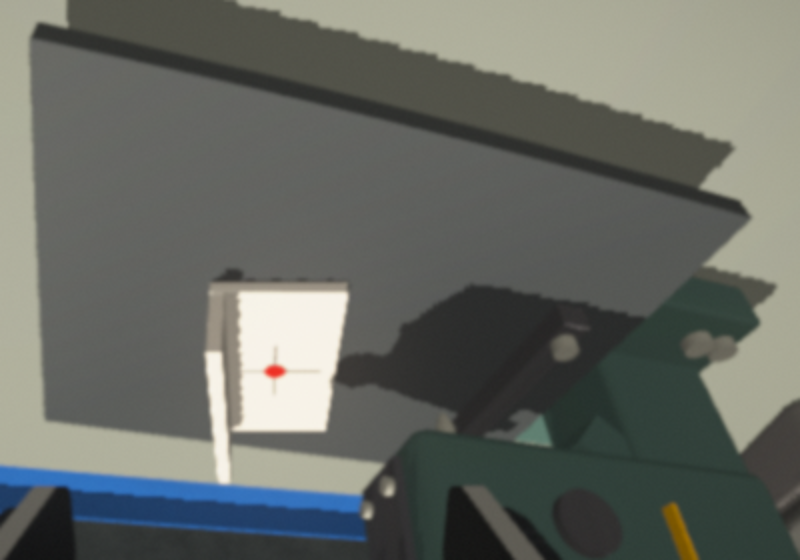

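```bash
python3 - <<'E'
from go import *
Rt=tgtR(np.radians(40),.172)
G=np.array([.593,-.0564,.0714])
print(pose()[0],np.degrees((pose()[1].inv()*Rt).as_rotvec()))
for r in plan(G-.04*Rt.as_matrix()[:,1],Rt,7): print(r+[.7])
E
```

```text
[ 0.46031685 -0.05621664  0.22905757] [-1.96429535  0.22625732  0.26713306]
[-0.05, 0.01, 0.01, -0.11, 0.78, -0.02, 0.7]
[-0.05, 0.01, 0.01, -0.11, 0.78, -0.02, 0.7]
[-0.05, 0.01, 0.01, -0.11, 0.78, -0.01, 0.7]
[-0.05, 0.01, 0.01, -0.11, 0.78, -0.01, 0.7]
[-0.05, 0.01, 0.01, -0.11, 0.78, -0.01, 0.7]
[-0.05, 0.01, 0.01, -0.11, 0.78, -0.0, 0.7]
[-0.05, 0.01, 0.01, -0.11, 0.78, 0.0, 0.7]
```

step_arm:
  commands:
    - [-0.05, 0.01, 0.01, -0.11, 0.78, -0.02, 0.7]
    - [-0.05, 0.01, 0.01, -0.11, 0.78, -0.02, 0.7]
    - [-0.05, 0.01, 0.01, -0.11, 0.78, -0.01, 0.7]
    - [-0.05, 0.01, 0.01, -0.11, 0.78, -0.01, 0.7]
    - [-0.05, 0.01, 0.01, -0.11, 0.78, -0.01, 0.7]
    - [-0.05, 0.01, 0.01, -0.11, 0.78, 0, 0.7]
    - [-0.05, 0.01, 0.01, -0.11, 0.78, 0, 0.7]
    - [0, 0, 0, 0, 0, 0, 0.7]
    - [0, 0, 0, 0, 0, 0, 0.7]
    - [0, 0, 0, 0, 0, 0, 0.7]

```text
time_s: 4.45
eef_pos: [0.5681, -0.0609, 0.1062]
eef_rot: [-0.273, 0.585, 0.692, -0.323]
wrist_force: [-0.7, 0.3, -0.2]
opening: 0.694
```

```bash
python3 - <<'E'
from go import *
o=ob();print(o["time_s"],o["eef_pos"],o["q"],o["opening"])
im,d,c=snap("wrist","c1"); print(red(im,d,c)); bars(im,d,c)
Rt=tgtR(np.radians(40),.172)
G=np.array([.593,-.0564,.0714])
print(np.degrees((pose()[1].inv()*Rt).as_rotvec()))
for r in plan(G,Rt,3): print(r+[.7])
E
```

```text
4.45 [ 0.56807881 -0.06085633  0.10619505] [-0.56952384  0.05678543  2.22401206  1.00909844  0.53357155 -3.11735032] 0.6943931876638285
(np.int64(128), array([ 0.6277, -0.0144,  0.0584]), (np.float64(324.5), np.float64(245.5)), array([[ 0.6283, -0.0142,  0.058 ]]))
upright 1791 [ 0.59135096 -0.04967829  0.09311234] 0.17022347 [ 0.54548819 -0.06266641  0.06800468] [0.70186143 0.1392447  0.10978781]
flat 9418 ((645.7452392578125, 33.99297332763672), (223.83079528808594, 185.21826171875), 85.80181884765625)
[-0.03567998 -0.25187976 -0.28240444]
[-0.0, -0.01, -0.02, 0.01, 0.48, 0.03, 0.7]
[-0.0, -0.01, -0.02, 0.01, 0.48, 0.03, 0.7]
[-0.0, -0.01, -0.02, 0.01, 0.48, 0.03, 0.7]
```

View pics/c1.png

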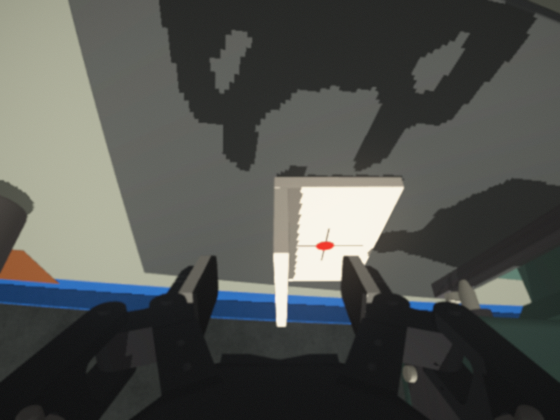

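step_arm:
  commands:
    - [0, 0.2, 0, 0, -1, 0, 0.7]
    - [0, 1, 0, 0, -1, 0, 0.7]
    - [0, 1, 0, 0, 0, 0, 0.7]
    - [0, 1, 0, 0, 0, 0, 0.7]
    - [0, 1, 0, 0, 0, 0, 0.7]
    - [0, 1, 0, 0, 0, 0, 0.7]
    - [0, 1, 0, 0, 0, 0, 0.7]
    - [0, 1, 0, 0, 0, 0, 0.7]
    - [0, 1, 0, 0, 0, 0, 0.7]
    - [0, 1, 0, 0, 0, 0, 0.7]

```text
time_s: 5.5
eef_pos: [0.5301, -0.068, 0.1523]
eef_rot: [-0.563, 0.669, 0.485, -0.013]
wrist_force: [0.0, 0.2, 0.7]
opening: 0.7
```

```bash
python3 - <<'E'
from go import *
o=ob();print(o["time_s"],o["eef_pos"],o["q"],o["opening"])
print(np.degrees((pose()[1].inv()*tgtR(np.radians(40),.172,-1)).as_rotvec()))
E
```

```text
5.5 [ 0.53006321 -0.06796577  0.15234559] [-0.64962214 -0.14715699  2.28919762  0.854553    0.66647348 -2.01975131] 0.7001305182695126
[  0.38701181 124.26355209   0.15556415]
```

step_arm:
  commands:
    - [0, 1, 0, 0, 0, 0, 0.7]
    - [0, 1, 0, 0, 0, 0, 0.7]
    - [0, 1, 0, 0, 0, 0, 0.7]
    - [0, 1, 0, 0, 0, 0, 0.7]
    - [0, 1, 0, 0, 0, 0, 0.7]
    - [0, 1, 0, 0, 0, 0, 0.7]
    - [0, 1, 0, 0, 0, 0, 0.7]
    - [0, 1, 0, 0, 0, 0, 0.7]
    - [0, 1, 0, 0, 0, 0, 0.7]
    - [0, 1, 0, 0, 0, 0, 0.7]

```text
time_s: 6.5
eef_pos: [0.5301, -0.068, 0.1524]
eef_rot: [0.73, -0.586, -0.138, -0.323]
wrist_force: [0.3, -0.2, -0.3]
opening: 0.698
```

step_arm:
  commands:
    - [0, 1, 0, 0, 0, 0, 0.7]
    - [0, 1, 0, 0, 0, 0, 0.7]
    - [0, 1, 0, 0, 0, 0, 0.7]
    - [0, 1, 0, 0, 0, 0, 0.7]
    - [0, 1, 0, 0, 0, 0, 0.7]
    - [0, 1, 0, 0, 0, 0, 0.7]
    - [0, 1, 0, 0, 0, 0, 0.7]
    - [0, 1, 0, 0, 0, 0, 0.7]
    - [0, 1, 0, 0, 0, 0, 0.7]
    - [0, 0.7, 0, 0, 0, 0, 0.7]

```text
time_s: 7.5
eef_pos: [0.5301, -0.068, 0.1523]
eef_rot: [0.705, -0.355, 0.234, -0.567]
wrist_force: [0.4, -0.2, 0.4]
opening: 0.703
```

```bash
python3 - <<'E'
from go import *
im,d,c=snap("wrist","d1")
im,d,c=snap("wrist","d1"); print(red(im,d,c)); bars(im,d,c)
o=ob();print(o["time_s"],o["eef_pos"],o["q"],o["opening"])
Rt=tgtR(np.radians(40),.172,-1)
G=np.array([.590,-.057,.0714])
print(np.degrees((pose()[1].inv()*Rt).as_rotvec()))
for r in plan(G-.03*Rt.as_matrix()[:,1],Rt,3): print(r+[.7])
E
```

```text
(np.int64(164), array([ 0.6275, -0.0142,  0.0586]), (np.float64(242.6), np.float64(177.0)), array([[ 0.6279, -0.0141,  0.058 ]]))
upright 1618 [ 0.624921   -0.04834755  0.09939998] 0.17109455 [ 0.56393919 -0.06253847  0.0681479 ] [ 0.7037115  -0.03150008  0.10185389]
flat 9308 ((660.9268188476562, -5.10784912109375), (213.37474060058594, 108.42023468017578), 20.31866455078125)
7.6 [ 0.53010549 -0.06794149  0.15224677] [-0.64951518 -0.14676341  2.28907629  0.85468052  0.66636163  0.03948202] 0.703989953411164
[0.0586663  6.27025147 0.32861362]
[0.0, 0.35, 0.02, -0.02, 0.79, -0.06, 0.7]
[0.0, 0.35, 0.02, -0.01, 0.79, -0.06, 0.7]
[0.0, 0.35, 0.02, -0.01, 0.79, -0.06, 0.7]
```

View pics/d1.png

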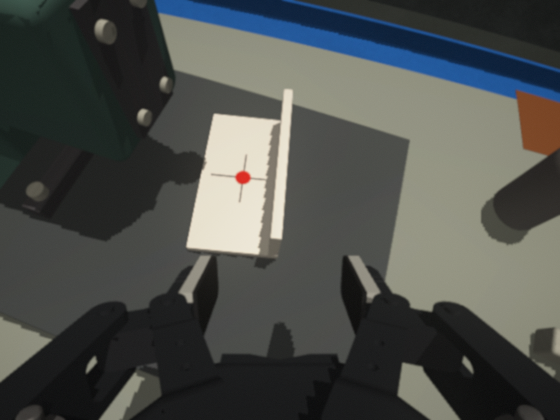

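```bash
python3 - <<'E'
from go import *
Rt=tgtR(np.radians(40),.172,-1)
G=np.array([.590,-.0548,.0714])
for r in plan(G,Rt,5): print(r+[.7])
E
```

```text
[0.0, 0.21, 0.01, -0.03, 0.68, -0.03, 0.7]
[0.0, 0.21, 0.01, -0.02, 0.68, -0.03, 0.7]
[0.0, 0.21, 0.01, -0.02, 0.68, -0.03, 0.7]
[0.0, 0.21, 0.01, -0.02, 0.68, -0.03, 0.7]
[0.0, 0.21, 0.01, -0.02, 0.68, -0.03, 0.7]
```

step_arm:
  commands:
    - [0, 0.21, 0.01, -0.03, 0.68, -0.03, 0.7]
    - [0, 0.21, 0.01, -0.02, 0.68, -0.03, 0.7]
    - [0, 0.21, 0.01, -0.02, 0.68, -0.03, 0.7]
    - [0, 0.21, 0.01, -0.02, 0.68, -0.03, 0.7]
    - [0, 0.21, 0.01, -0.02, 0.68, -0.03, 0.7]
    - [0, 0, 0, 0, 0, 0, 0.7]
    - [0, 0, 0, 0, 0, 0, 0.7]

```text
time_s: 8.3
eef_pos: [0.5903, -0.0542, 0.0701]
eef_rot: [0.694, -0.324, 0.273, -0.583]
wrist_force: [-0.4, -0.1, 0.4]
opening: 0.699
```

```bash
python3 - <<'E'
from go import *
o=ob();print(o["time_s"],o["eef_pos"],o["q"],o["opening"],o["wrist_force"])
im,d,c=snap("wrist","e1"); print(red(im,d,c)); bars(im,d,c)
print(np.degrees((pose()[1].inv()*tgtR(np.radians(40),.172,-1)).as_rotvec()))
E
```

```text
8.3 [ 0.59029022 -0.05422331  0.07013996] [-0.52597512  0.19311226  2.17724165  1.15241691  0.46883153 -0.11086724] 0.6989039555937722 [-0.40616356 -0.09862082  0.41793009]
(np.int64(403), array([ 0.6277, -0.0144,  0.0584]), (np.float64(226.4), np.float64(201.8)), array([[ 0.6279, -0.0143,  0.058 ]]))
upright 5597 [ 0.61304422 -0.04973879  0.09965894] 0.15306036 [ 0.5638867  -0.09108094  0.06834869] [ 0.70353413 -0.01046197  0.1099763 ]
flat 18449 ((642.934326171875, -10.766975402832031), (171.2173614501953, 81.04389953613281), 9.754844665527344)
[ 0.09766248  0.0394099  -0.03493637]
```

View pics/e1.png

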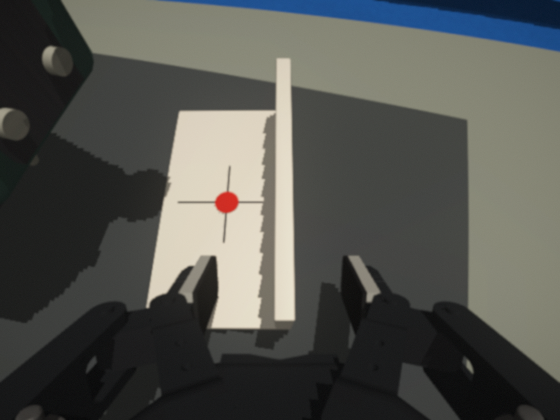

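step_arm:
  commands:
    - [0, 0, 0, 0, 0, 0, 0]
    - [0, 0, 0, 0, 0, 0, 0]
    - [0, 0, 0, 0, 0, 0, 0]
    - [0, 0, 0, 0, 0, 0, 0]
    - [0, 0, 0, 0, 0, 0, 0]
    - [0, 0, 0, 0, 0, 0, 0]
    - [0, 0, 0, 0, 0, 0, 0]
    - [0, 0, 0, 0, 0, 0, 0]

```text
time_s: 9.15
eef_pos: [0.5909, -0.0549, 0.0706]
eef_rot: [0.693, -0.324, 0.273, -0.583]
wrist_force: [-5.2, -1.6, 7.4]
opening: 0.086
```

```bash
python3 - <<'E'
from go import *
o=ob();print(o["time_s"],o["eef_pos"],o["q"],o["opening"],o["wrist_force"],o["torque"])
im,d,c=snap("wrist","e2"); print(red(im,d,c)); bars(im,d,c)
im,d,c=snap("top","e2t"); print(red(im,d,c))
E
```

```text
9.15 [ 0.59087705 -0.05486291  0.07060575] [-0.52623548  0.19304583  2.17658452  1.15405584  0.46800871 -0.11057097] 0.085620903802751 [-5.16518519 -1.610912    7.40398546] [-0.04990745  0.26832    -0.0438672 ]
(np.int64(398), array([ 0.6277, -0.0134,  0.0584]), (np.float64(223.2), np.float64(202.8)), array([[ 0.6278, -0.0133,  0.058 ]]))
upright 5283 [ 0.6154367  -0.04897969  0.09929851] 0.16591337 [ 0.56392706 -0.06520909  0.07967514] [ 0.70262413 -0.03068249  0.1079945 ]
flat 17900 ((646.3607177734375, -3.1788482666015625), (167.66171264648438, 69.3552017211914), 9.91644287109375)
(np.int64(12), array([ 0.6271, -0.0155,  0.0573]), (np.float64(298.0), np.float64(168.8)), array([[ 0.6269, -0.0155,  0.058 ]]))
```

View pics/e2.png

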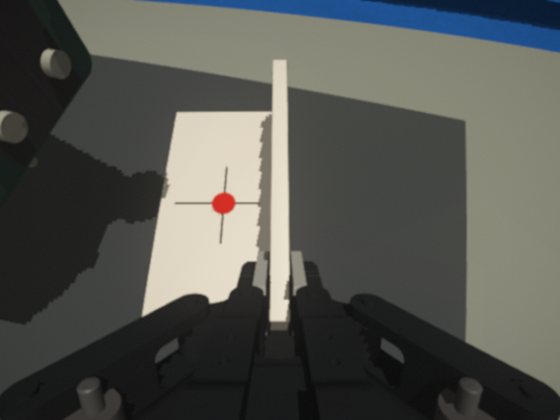

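```bash
cat >> go.py <<'E'
def carry(spot_now,yaw_now,spot_goal,yaw_goal,n):
    p,Rc=pose(); dR=R.from_euler("z",yaw_goal-yaw_now)
    rel=p-np.array(spot_now)
    # uniform interpolation of spot & yaw
    rows=[];pc,R0=p,Rc
    rv=Rc.inv().apply([0,0,yaw_goal-yaw_now])/n
    for i in range(1,n+1):
        s=np.array(spot_now)+(np.array(spot_goal)-spot_now)*i/n
        pn=s+R.from_euler("z",(yaw_goal-yaw_now)*i/n).apply(rel)
        Rn=R.from_euler("z",(yaw_goal-yaw_now)*i/n)*R0; Rp=R.from_euler("z",(yaw_goal-yaw_now)*(i-1)/n)*R0
        rows.append(np.r_[np.degrees(rv)/6,Rp.inv().apply(pn-pc)/.03].round(2).tolist()); pc=pn
    return rows,pc
E
python3 - <<'E'
from go import *
from fit import W
P=[.6224,.0877,-.064]
g=W(P,(0,-25,58)); print(g)
rows,pc=carry(np.array([.6275,-.0142,.058]),.171,g,-.064,14)
for r in rows: print(r+[0])
print(pc)
E
```

```text
[0.62080109 0.06275118 0.058     ]
[0.0, 0.12, -0.1, -0.21, -0.0, -0.0, 0]
[0.0, 0.12, -0.1, -0.21, -0.0, -0.0, 0]
[0.0, 0.12, -0.1, -0.21, -0.01, -0.01, 0]
[0.0, 0.12, -0.1, -0.21, -0.01, -0.01, 0]
[0.0, 0.12, -0.1, -0.21, -0.01, -0.01, 0]
[0.0, 0.12, -0.1, -0.21, -0.01, -0.01, 0]
[0.0, 0.12, -0.1, -0.21, -0.01, -0.02, 0]
[0.0, 0.12, -0.1, -0.21, -0.02, -0.02, 0]
[0.0, 0.12, -0.1, -0.21, -0.02, -0.02, 0]
[0.0, 0.12, -0.1, -0.21, -0.02, -0.02, 0]
[0.0, 0.12, -0.1, -0.21, -0.02, -0.03, 0]
[0.0, 0.12, -0.1, -0.21, -0.02, -0.03, 0]
[0.0, 0.12, -0.1, -0.21, -0.03, -0.03, 0]
[0.0, 0.12, -0.1, -0.21, -0.03, -0.03, 0]
[0.57570604 0.03172928 0.07060029]
```

step_arm:
  commands:
    - [0, 0.12, -0.1, -0.21, 0, 0, 0]
    - [0, 0.12, -0.1, -0.21, 0, 0, 0]
    - [0, 0.12, -0.1, -0.21, -0.01, -0.01, 0]
    - [0, 0.12, -0.1, -0.21, -0.01, -0.01, 0]
    - [0, 0.12, -0.1, -0.21, -0.01, -0.01, 0]
    - [0, 0.12, -0.1, -0.21, -0.01, -0.01, 0]
    - [0, 0.12, -0.1, -0.21, -0.01, -0.02, 0]

```text
time_s: 9.95
eef_pos: [0.5833, -0.0107, 0.0706]
eef_rot: [0.658, -0.307, 0.291, -0.623]
wrist_force: [0.5, -4.2, 7.5]
opening: 0.087
```

step_arm:
  commands:
    - [0, 0.12, -0.1, -0.21, -0.02, -0.02, 0]
    - [0, 0.12, -0.1, -0.21, -0.02, -0.02, 0]
    - [0, 0.12, -0.1, -0.21, -0.02, -0.02, 0]
    - [0, 0.12, -0.1, -0.21, -0.02, -0.03, 0]
    - [0, 0.12, -0.1, -0.21, -0.02, -0.03, 0]
    - [0, 0.12, -0.1, -0.21, -0.03, -0.03, 0]
    - [0, 0.12, -0.1, -0.21, -0.03, -0.03, 0]
    - [0, 0, 0, 0, 0, 0, 0]
    - [0, 0, 0, 0, 0, 0, 0]

```text
time_s: 10.85
eef_pos: [0.5751, 0.0346, 0.0705]
eef_rot: [-0.623, 0.29, -0.308, 0.658]
wrist_force: [-2.3, 0.2, 9.1]
opening: 0.086
```

```bash
python3 - <<'E'
from go import *
o=ob();print(o["time_s"],o["eef_pos"],o["q"],o["opening"],o["wrist_force"])
im,d,c=snap("wrist","f1"); print(red(im,d,c)); 
im2,d,c=snap("scene","f1s"); print(red(im2,d,c)); bars(im2,d,c)
im3,d,c=snap("top","f1t"); bars(im3,d,c)
cv2.imwrite("pics/f1m.png",np.vstack([cv2.resize(im[:,:],(560,420)),np.zeros((1,560,3),np.uint8)]))
cv2.imwrite("pics/f1sc.png",cv2.resize(im2[140:280,220:400],None,fx=4,fy=4,interpolation=cv2.INTER_CUBIC))
E
```

```text
10.85 [0.57512061 0.03459689 0.07053999] [-0.19866778  0.14260547  2.23920346  0.93475234  0.11573421  0.5303136 ] 0.08594868634557735 [-2.27195185  0.24812991  9.14649827]Traceback (most recent call last):
  File "<stdin>", line 3, in <module>
  File "h.py", line 28, in red
    I=im.astype(int); vs,us=np.nonzero((I[...,2]>I[...,1]+60)&(I[...,2]>I[...,0]+60)); P=dp(c,d,us,vs)
                                                                                         ~~^^^^^^^^^^^
  File "h.py", line 23, in dp
    n=cv2.undistortPoints(np.stack([us,vs],1).astype(np.float64).reshape(-1,1,2),K,D).reshape(-1,2)
      ~~~~~~~~~~~~~~~~~~~^^^^^^^^^^^^^^^^^^^^^^^^^^^^^^^^^^^^^^^^^^^^^^^^^^^^^^^^^^^^
cv2.error: OpenCV(4.12.0) /io/opencv/modules/calib3d/src/undistort.dispatch.cpp:347: error: (-215:Assertion failed) CV_IS_MAT(_src) && CV_IS_MAT(_dst) && (_src->rows == 1 || _src->cols == 1) && (_dst->rows == 1 || _dst->cols == 1) && _src->cols + _src->rows - 1 == _dst->rows + _dst->cols - 1 && (CV_MAT_TYPE(_src->type) == CV_32FC2 || CV_MAT_TYPE(_src->type) == CV_64FC2) && (CV_MAT_TYPE(_dst->type) == CV_32FC2 || CV_MAT_TYPE(_dst->type) == CV_64FC2) in function 'cvUndistortPointsInternal'
```

View pics/f1.png

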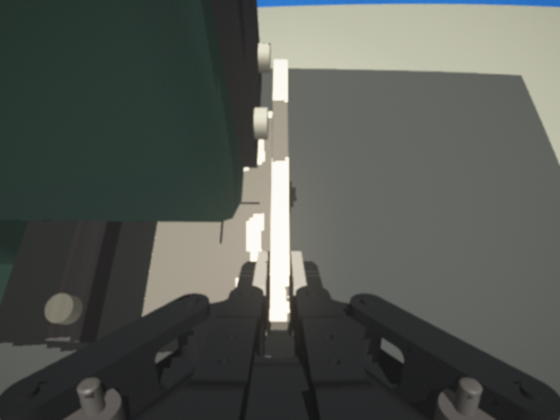

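```bash
python3 - <<'E'
from go import *
im2,d,c=snap("scene","f1s"); bars(im2,d,c)
im3,d3,c3=snap("top","f1t"); bars(im3,d3,c3)
cv2.imwrite("pics/f1sc.png",cv2.resize(im2[140:280,220:400],None,fx=4,fy=4,interpolation=cv2.INTER_CUBIC))
cv2.imwrite("pics/f1tc.png",cv2.resize(im3[90:230,200:380],None,fx=4,fy=4,interpolation=cv2.INTER_CUBIC))
E
```

```text
upright 145 [0.6171642  0.02783105 0.09834221] -0.055096976 [0.56080977 0.01946424 0.06931138] [0.68766792 0.04994564 0.10766622]
flat 185 ((656.9044799804688, -6.9259033203125), (127.39075469970703, 187.3999786376953), 17.02754783630371)
upright 132 [0.60572457 0.03194243 0.09831999] -0.06331641 [0.547511   0.02340093 0.07269419] [0.6850283  0.05006167 0.10887454]
flat 197 ((644.0823974609375, 32.934356689453125), (219.73489379882812, 186.50758361816406), 86.36473083496094)
```

View pics/f1sc.png

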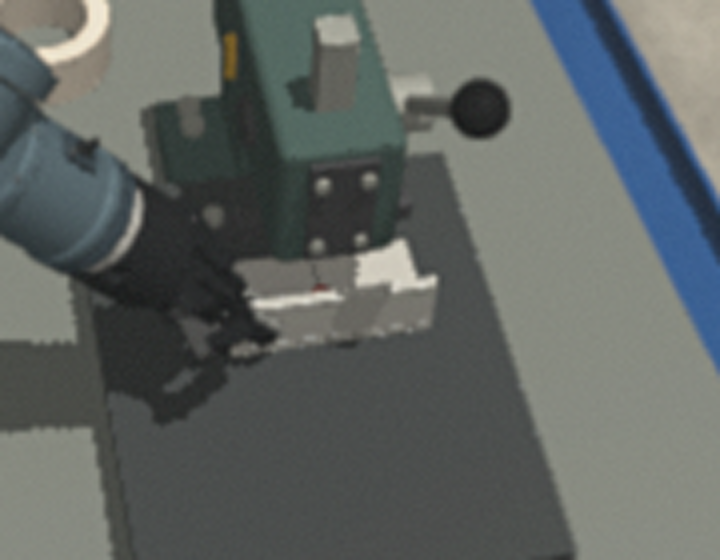

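View pics/f1tc.png

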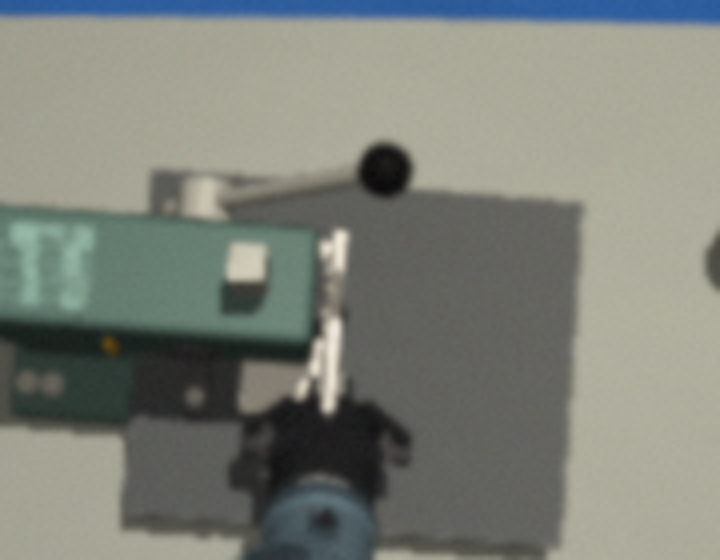

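```bash
python3 - <<'E'
from go import *
from fit import W,cr
P=np.array([.6224,.0877,-.064])
def inv(p,X):
    c,s=np.cos(p[2]),np.sin(p[2]); d=X[:2]-p[:2]; return np.array([c*d[0]+s*d[1],-s*d[0]+c*d[1]])*1000
c=np.load("f1s.npz"); t=np.load("f1t.npz")
cs={k:c[k] for k in c}; ts={k:t[k] for k in t}
def S(px,z,o): u=cr(px,o); return dp(cs if o==(220,140) else ts,None,[u[0]],[u[1]],z)[0]
for nm,px,z,o in [("spot",(320,289),.058,(220,140)),("far top outer corner",(437,279),.1,(220,140)),("far bottom outer",(433,325),.05,(220,140)),("top far mid",(341,230),.1,(200,90)),("top near mid",(328,412),.1,(200,90))]:
    X=S(px,z,o); print(nm,X.round(4),inv(P,X).round(1), "scenefit",inv([.6239,.0869,-.072],X).round(1),"topfit",inv([.6209,.0884,-.0586],X).round(1))
p,Rc=pose(); print(inv(P,p), Rc.as_matrix().round(3)[:,0])
E
```

```text
spot [0.6209 0.0657 0.058 ] [ -0.1 -22. ] scenefit [ -1.5 -21.3] topfit [  1.3 -22.6]
far top outer corner [0.689  0.0251 0.1   ] [ 70.5 -58.2] scenefit [ 69.4 -57. ] topfit [ 71.7 -59.2]
far bottom outer [0.6912 0.0229 0.05  ] [ 72.8 -60.2] scenefit [ 71.7 -58.9] topfit [ 74.  -61.2]
top far mid [0.687  0.0271 0.1   ] [ 68.3 -56.4] scenefit [ 67.2 -55.1] topfit [ 69.6 -57.4]
top near mid [0.5455 0.0355 0.1   ] [-73.4 -57. ] scenefit [-74.5 -56.9] topfit [-72.2 -57.2]
[-43.76596517 -56.03005159] [-0.056 -0.998 -0.002]
```

step_arm:
  commands:
    - [0, 0.05, -0.05, -0.07, 0, 0, 0]
    - [0, 0, 0, -0.07, 0, 0, 0]
    - [0, 0, 0, -0.07, 0, 0, 0]
    - [0, 0, 0, -0.07, 0, 0, 0]
    - [0, 0, 0, -0.07, 0, 0, 0]
    - [0, 0, 0, -0.07, 0, 0, 0]
    - [0, 0, 0, -0.07, 0, 0, 0]
    - [0, 0, 0, -0.07, 0, 0, 0]
    - [0, 0, 0, -0.07, 0, 0, 0]
    - [0, 0, 0, 0, 0, 0, 0]

```text
time_s: 12.0
eef_pos: [0.5766, 0.0526, 0.0706]
eef_rot: [-0.62, 0.289, -0.309, 0.661]
wrist_force: [0.5, -1.8, 5.8]
opening: 0.086
```

```bash
python3 - <<'E'
from go import *
o=ob();print(o["time_s"],o["eef_pos"],o["q"],o["wrist_force"])
print(pose()[1].as_matrix().round(3))
E
```

```text
12.0 [0.57658064 0.05261848 0.0705932 ] [-0.14239961  0.15156615  2.22853637  0.65190045  0.08338107  0.86109853] [ 0.54121131 -1.78971752  5.80753104]
[[-0.064  0.64   0.765]
 [-0.998 -0.041 -0.05 ]
 [-0.001 -0.767  0.642]]
```

step_arm:
  commands:
    - [0, 0, 0, -0.05, 0, 0, 0]
    - [0, 0, 0, -0.05, 0, 0, 0]
    - [0, 0, 0, -0.04, 0, 0, 0]
    - [0, 0, 0, 0, 0, 0, 0]

```text
time_s: 12.4
eef_pos: [0.5768, 0.0567, 0.0706]
eef_rot: [-0.62, 0.289, -0.309, 0.661]
wrist_force: [0.7, -2.8, 5.1]
opening: 0.086
```

step_arm:
  commands:
    - [0, 0, 0, -0.03, 0, 0, 0]
    - [0, 0, 0, 0, 0, 0, 0]

```text
time_s: 12.6
eef_pos: [0.5769, 0.0576, 0.0706]
eef_rot: [-0.62, 0.289, -0.309, 0.661]
wrist_force: [-0.2, -3.4, 5.6]
opening: 0.078
```

step_arm:
  commands:
    - [0, 0, 0, -0.03, 0, 0, 0]
    - [0, 0, 0, 0, 0, 0, 0]

```text
time_s: 12.8
eef_pos: [0.5769, 0.0585, 0.0706]
eef_rot: [-0.62, 0.289, -0.309, 0.661]
wrist_force: [0.4, -3.6, 6.2]
opening: 0.081
```

step_arm:
  commands:
    - [0, 0, 0, -0.03, 0, 0, 0]
    - [0, 0, 0, 0, 0, 0, 0]

```text
time_s: 13.0
eef_pos: [0.577, 0.0593, 0.0706]
eef_rot: [-0.62, 0.289, -0.309, 0.661]
wrist_force: [0.1, -3.7, 5.0]
opening: 0.087
```

step_arm:
  commands:
    - [0, 0, 0, -0.03, 0, 0, 0]
    - [0, 0, 0, 0, 0, 0, 0]

```text
time_s: 13.2
eef_pos: [0.5771, 0.0596, 0.0706]
eef_rot: [-0.619, 0.289, -0.309, 0.661]
wrist_force: [-1.2, -7.5, 6.1]
opening: 0.086
```

```bash
python3 - <<'E'
from go import *
im2,d,c=snap("scene","g1s")
cv2.imwrite("pics/g1sc.png",cv2.resize(im2[170:240,250:350],None,fx=8,fy=8,interpolation=cv2.INTER_CUBIC))
E
```

```text
(no output)
```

View pics/g1sc.png

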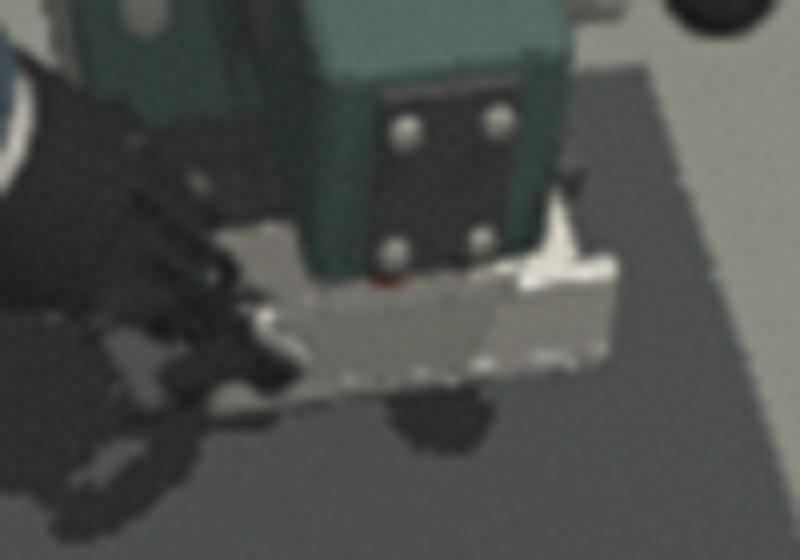

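step_arm:
  commands:
    - [0, 0, 0, -0.03, 0, 0, 0]
    - [0, 0, 0, 0, 0, 0, 0]

```text
time_s: 13.45
eef_pos: [0.5771, 0.0597, 0.0706]
eef_rot: [-0.619, 0.289, -0.309, 0.662]
wrist_force: [-4.8, -14.0, 7.8]
opening: 0.082
```

```bash
python3 - <<'E'
from go import *
P=np.array([.6224,.0877,-.064])
def inv(p,X):
    c,s=np.cos(p[2]),np.sin(p[2]); d=X[:2]-p[:2]; return (np.array([c*d[0]+s*d[1],-s*d[0]+c*d[1]])*1000).round(1)
im,d,c=snap("scene","g2s")
for nm,u,z in [("spot",(385,277),.058),("fartop outer",(617,262),.1),("farbot outer",(606,356),.05)]:
    X=dp(c,None,[(u[0]+.5)/8-.5+250],[(u[1]+.5)/8-.5+170],z)[0]; print(nm,X.round(4),inv(P,X),inv([.6239,.0869,-.072],X))
bars(im,d,c)
im,d,c=snap("top","g2t");bars(im,d,c)
print(pose()[0],inv(P,pose()[0]),ob()["torque"],ob()["wrist_force"])
E
```

```text
spot [0.6231 0.0935 0.058 ] [0.4 5.9] [-1.2  6.6]
fartop outer [0.6909 0.0499 0.1   ] [ 70.7 -33.4] [ 69.5 -32.1]
farbot outer [0.6916 0.0474 0.05  ] [ 71.6 -35.8] [ 70.4 -34.5]
upright 71 [0.65018704 0.04958873 0.09622227] -0.035068113 [0.56463794 0.04272872 0.06873171] [0.69010653 0.05878199 0.10366494]
flat 62 ((663.0401611328125, 23.714309692382812), (107.51976776123047, 235.19293212890625), 13.448582649230957)
upright 32 [0.56254206 0.05808935 0.10003287] -0.31227565 [0.55013123 0.05019859 0.08440393] [0.5771131  0.06492648 0.1091765 ]
flat 106 ((656.4083862304688, 24.16252899169922), (186.3926239013672, 221.04409790039062), 3.247694492340088)
[0.57711202 0.05967473 0.07060711] [-43.4 -30.9] [-1.5469343   0.18291307 -1.30300352] [ -5.07347451 -13.52285258   8.45343544]
```

step_arm:
  commands:
    - [0, 0, 0, 0.02, 0, 0, 0]
    - [0, 0, 0, 0, 0, 0, 0.15]
    - [0, 0, 0, 0, 0, 0, 0.25]
    - [0, 0, 0, 0, 0, 0, 0.35]
    - [0, 0, 0, 0, 0, 0, 0.45]
    - [0, 0, 0, 0, 0, 0, 0.5]
    - [0, 0, 0, 0, 0, 0, 0.5]
    - [0, 0, 0, 0, 0, 0, 0.5]

```text
time_s: 14.35
eef_pos: [0.5769, 0.0602, 0.0702]
eef_rot: [-0.62, 0.29, -0.31, 0.661]
wrist_force: [-0.9, -0.3, -1.3]
opening: 0.497
```

```bash
python3 - <<'E'
from go import *
o=ob();print(o["time_s"],o["eef_pos"],o["q"],o["wrist_force"])
im,d,c=snap("wrist","h1"); bars(im,d,c)
im,d,c=snap("scene","h1s"); bars(im,d,c)
cv2.imwrite("pics/h1sc.png",cv2.resize(im[170:240,250:350],None,fx=8,fy=8,interpolation=cv2.INTER_CUBIC))
E
```

```text
14.35 [0.57694519 0.060175   0.07021736] [-0.12145836  0.15591715  2.22355283  0.50275188  0.0770936   1.02633015] [-0.88042378 -0.32444872 -1.34231363]
upright 2713 [0.56784059 0.05853899 0.09850271] -0.20093182 [0.54976151 0.03179122 0.06819172] [0.59034781 0.13997404 0.1099931 ]
flat 16124 ((628.0656127929688, -2.7520904541015625), (151.50808715820312, 278.3385925292969), 41.73845672607422)
upright 88 [0.63076131 0.04935404 0.09614846] -0.06259264 [0.5549821  0.02979954 0.07223288] [0.68954989 0.06452685 0.10333645]
flat 58 ((700.057861328125, 63.37815856933594), (137.76092529296875, 168.60647583007812), 57.482032775878906)
```

View pics/h1.png

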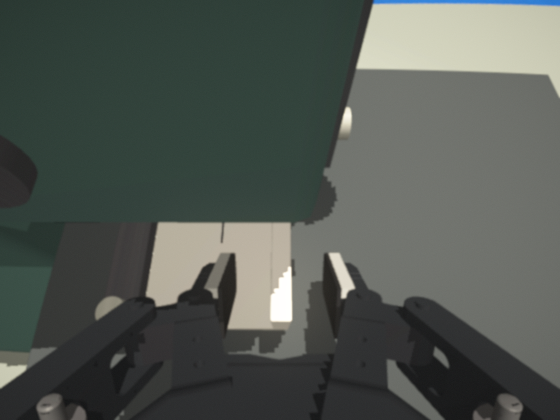

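View pics/h1sc.png

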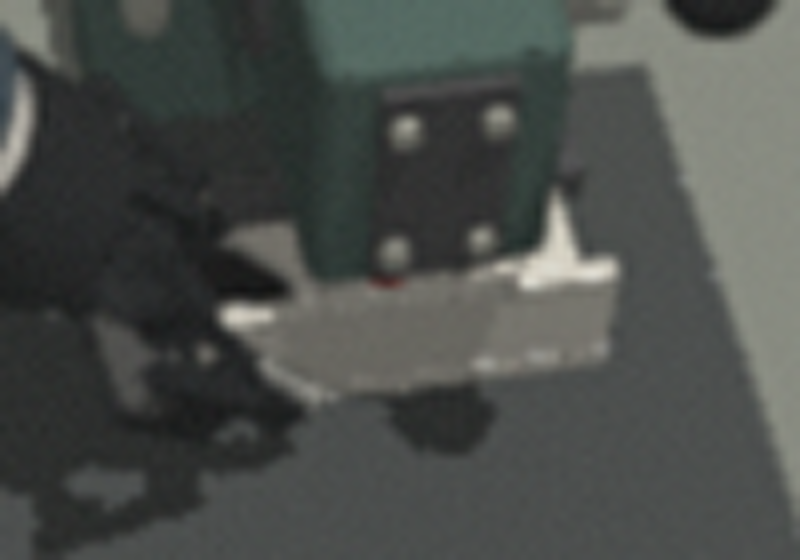

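```bash
python3 - <<'E'
import cv2,numpy as np
im=cv2.imread("pics/h1.png")[200:380,20:320]
im=np.clip((im/255.)**.5*255,0,255).astype(np.uint8)
cv2.imwrite("pics/h1z.png",cv2.resize(im,None,fx=2.66,fy=2.66,interpolation=cv2.INTER_CUBIC))
E
```

```text
(no output)
```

View pics/h1z.png

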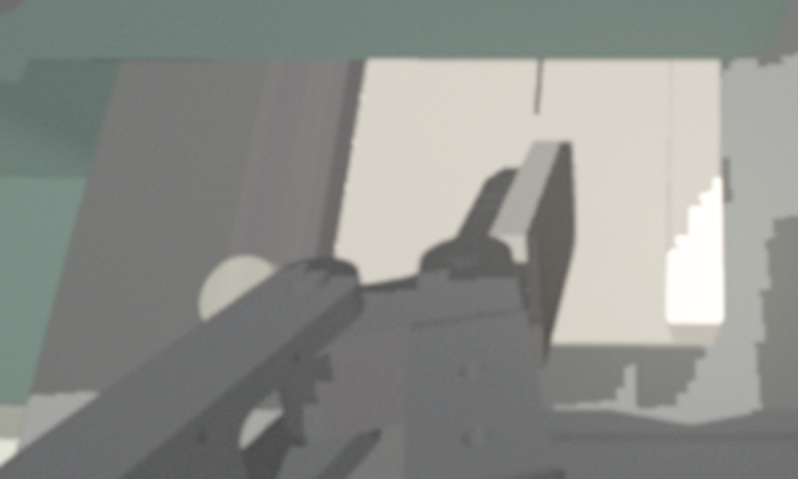

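step_arm:
  commands:
    - [0, 0, 0, 0, -0.4, 0, 0.5]
    - [0, 0, 0, 0, -0.8, 0, 0.5]
    - [0, 0, 0, 0, -1, 0, 0.5]
    - [0, 0, 0, 0, -1, 0, 0.5]
    - [0, 0, 0, 0, 0, 0, 0.5]
    - [0, 0, 0, 0, 0, 0, 0.5]

```text
time_s: 15.05
eef_pos: [0.5162, 0.0639, 0.1451]
eef_rot: [-0.62, 0.289, -0.309, 0.661]
wrist_force: [-0.1, 0.6, 0.4]
opening: 0.501
```

```bash
python3 - <<'E'
from go import *
o=ob();print(o["time_s"],o["eef_pos"],o["q"],o["wrist_force"])
im,d,c=snap("wrist","i1")
I=np.clip((im/255.)**.6*255,0,255).astype(np.uint8); cv2.imwrite("pics/i1.png",I)
im,d,c=snap("scene","i1s"); bars(im,d,c)
cv2.imwrite("pics/i1sc.png",cv2.resize(im[170:240,250:350],None,fx=8,fy=8,interpolation=cv2.INTER_CUBIC))
E
```

```text
15.05 [0.51623133 0.06394166 0.14506877] [-0.13345891 -0.19368757  2.34607534  0.15426617  0.29538339  1.37099618] [-0.07909978  0.57319432  0.44357653]
upright 81 [0.62903334 0.05163952 0.09893442] -0.05928141 [0.55067866 0.04318309 0.08385299] [0.68895696 0.06286405 0.10461493]
flat 72 ((678.8525390625, 36.34552001953125), (135.6846466064453, 251.80076599121094), 49.282752990722656)
```

View pics/i1.png

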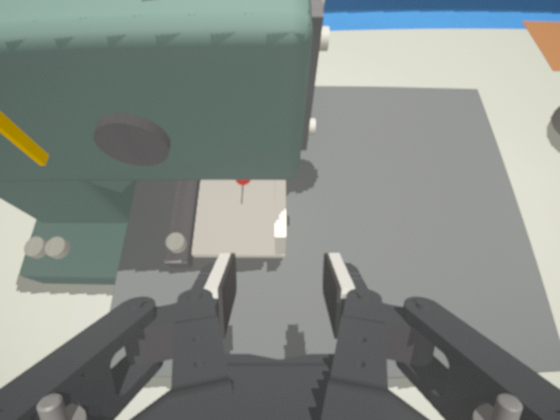

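View pics/i1sc.png

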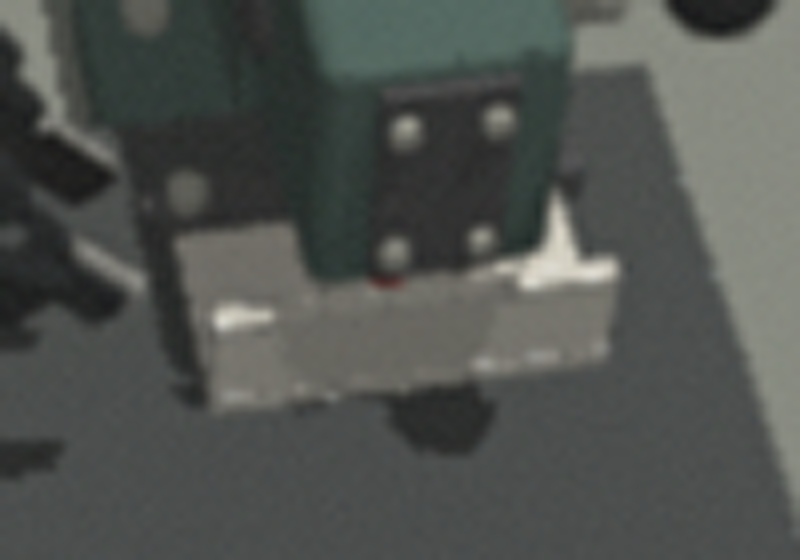

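```bash
python3 - <<'E'
import cv2,numpy as np
im=np.load("i1.npz")["im"][150:290,150:310]
im=np.clip((im/255.)**.5*255*1.1,0,255).astype(np.uint8)
cv2.imwrite("pics/i1z.png",cv2.resize(im,None,fx=4,fy=4,interpolation=cv2.INTER_CUBIC))
E
```

```text
(no output)
```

View pics/i1z.png

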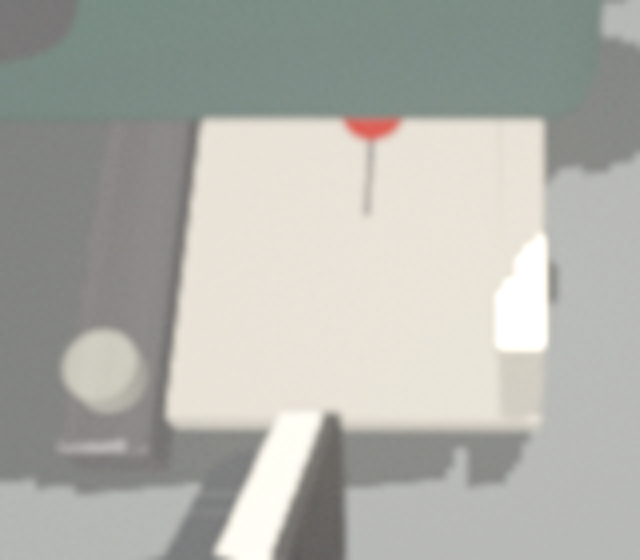

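```bash
python3 - <<'E'
from go import *
P=np.array([.6224,.0877,-.064])
def inv(p,X):
    c,s=np.cos(p[2]),np.sin(p[2]); d=X[:2]-p[:2]; return (np.array([c*d[0]+s*d[1],-s*d[0]+c*d[1]])*1000).round(1)
c0=np.load("i1.npz");c={k:c0[k] for k in c0}
for nm,u,z in [("fence top corner",(152,442),.066),("fence bottom corner",(166,463),.05),("fence top far",(192,120),.066),("br corner top",(166,418),.058),("br corner right",(540,420),.058),("br edge far",(202,120),.058),("spot low edge",(372,139),.058),("fence back end",(66,442),.066),("upright outer top near",(547,350),.1),("upr inner top near",(495,350),.1),("upr outer top far",(546,236),.1)]:
    X=dp(c,None,[(u[0]+.5)/4-.5+150],[(u[1]+.5)/4-.5+150],z)[0]; print(nm,X.round(4),inv(P,X))
E
```

```text
fence top corner [0.5477 0.1342 0.066 ] [-77.5  41.6]
fence bottom corner [0.5479 0.1357 0.05  ] [-77.4  43.1]
fence top far [0.6184 0.1294 0.066 ] [-6.7 41.4]
br corner top [0.5549 0.1339 0.058 ] [-70.4  41.8]
br corner right [0.5497 0.0596 0.058 ] [-70.7 -32.7]
br edge far [0.623  0.1293 0.058 ] [-2.  41.6]
spot low edge [0.6156 0.0917 0.058 ] [-7.   3.6]
fence back end [0.5487 0.1508 0.066 ] [-77.6  58.3]
upright outer top near [0.5493 0.059  0.1   ] [-71.1 -33.3]
upr inner top near [0.5498 0.0677 0.1   ] [-71.1 -24.6]
upr outer top far [0.5703 0.0576 0.1   ] [-50.1 -33.3]
```

```bash
python3 - <<'E'
from go import *
P=np.array([.6224,.0877,-.064])
def inv(p,X):
    c,s=np.cos(p[2]),np.sin(p[2]); d=X[:2]-p[:2]; return (np.array([c*d[0]+s*d[1],-s*d[0]+c*d[1]])*1000).round(1)
c0=np.load("i1.npz");c={k:c0[k] for k in c0}
for nm,u,z in [("head low near",(372,117),.12),("head low near",(100,119),.12),("head low near",(560,114),.12)]:
    X=dp(c,None,[(u[0]+.5)/4-.5+150],[(u[1]+.5)/4-.5+150],z)[0]; print(nm,X.round(4),inv(P,X))
for nm,u,z in [("knob?",(480,108),0)]: pass
# bed near edge in wrist image: bottom
print(proj("wrist",[[*(P[:2]+np.array([np.cos(P[2])*a-np.sin(P[2])*b,np.sin(P[2])*a+np.cos(P[2])*b])/1000),z/1000] for a,b,z in [(0,0,290),(-42,-53,230),(-42,-53,120),(120,-250,50),(-80,38,66),(-160,-250,50),(66,-85,297)]]).round(1).tolist())
cv2.imwrite("pics/i1g.png",np.clip((c["im"]/255.)**.5*255,0,255).astype(np.uint8))
E
```

```text
head low near [0.5844 0.0855 0.12  ] [-37.8  -4.6]
head low near [0.5871 0.1304 0.12  ] [-38.   40.4]
head low near [0.5829 0.0547 0.12  ] [-37.3 -35.4]
[[168.2, -271.9], [351.6, 18.3], [317.0, 181.9], [481.8, 84.7], [191.4, 261.6], [576.3, 368.1], [425.1, -286.3]]
```

step_arm:
  commands:
    - [0, 0, 0, 0, -0.64, -0.77, 0.5]
    - [0, 0, 0, 0, -0.64, -0.77, 0.5]
    - [0, 0, 0, 0, 0, 0, 0.5]
    - [0, 0, 0, 0, 0, 0, 0.5]
    - [0, 0, 0, 0, 0, 0, 0.5]

```text
time_s: 15.65
eef_pos: [0.4565, 0.0676, 0.1438]
eef_rot: [-0.619, 0.29, -0.31, 0.661]
wrist_force: [-0.2, 0.2, 0.3]
opening: 0.501
```

```bash
python3 - <<'E'
from go import *
o=ob();print(o["time_s"],o["eef_pos"],o["q"],o["wrist_force"])
im,d,c=snap("wrist","j1")
I=np.clip((im/255.)**.5*255,0,255).astype(np.uint8)[60:260,130:390]
cv2.imwrite("pics/j1z.png",cv2.resize(I,None,fx=3,fy=3,interpolation=cv2.INTER_CUBIC))
E
```

```text
15.65 [0.45647564 0.06764411 0.14377608] [-0.15104021 -0.3887064   2.48047139  0.15845498  0.3606763   1.35702746] [-0.16108236  0.15467658  0.26665532]
```

View pics/j1z.png

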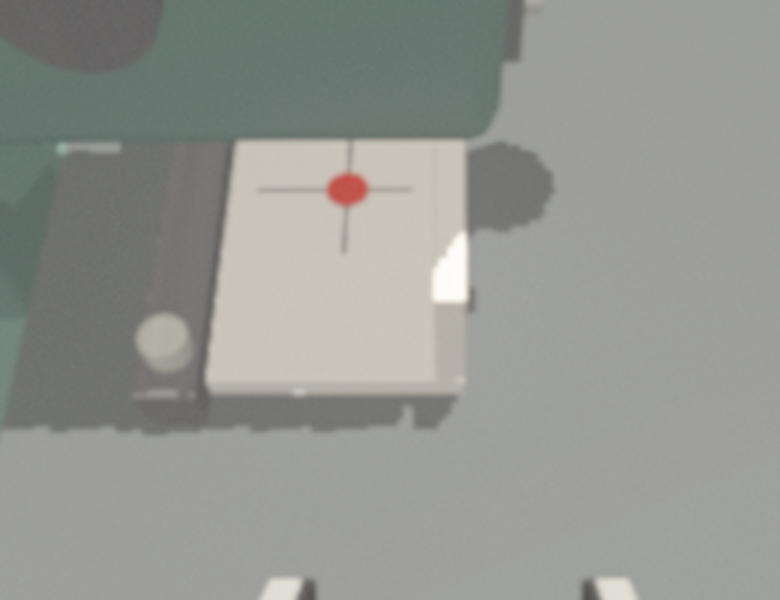

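step_arm:
  commands:
    - [0.8, 0, 0, 0, 0.26, -0.21, 0.5]
    - [0.8, 0, 0, 0, 0.2, -0.25, 0.5]
    - [0, 0, 0, 0, 0, 0, 0.5]
    - [0, 0, 0, 0, 0, 0, 0.5]
    - [0, 0, 0, 0, 0, 0, 0.5]

```text
time_s: 16.2
eef_pos: [0.4608, 0.0758, 0.1345]
eef_rot: [-0.643, 0.252, -0.274, 0.67]
wrist_force: [0.2, 0.1, 0.1]
opening: 0.5
```

```bash
python3 - <<'E'
from go import *
o=ob();print(o["time_s"],o["eef_pos"],o["q"],o["wrist_force"])
im,d,c=snap("wrist","j2")
I=np.clip((im/255.)**.5*255,0,255).astype(np.uint8)[90:290,130:390]
cv2.imwrite("pics/j2z.png",cv2.resize(I,None,fx=3,fy=3,interpolation=cv2.INTER_CUBIC))
E
```

```text
16.2 [0.46076055 0.07579362 0.13445407] [-0.15379313 -0.35868105  2.55084517  0.54402456  0.16850661  0.96968713] [0.17827354 0.12198465 0.06443486]
```

View pics/j2z.png

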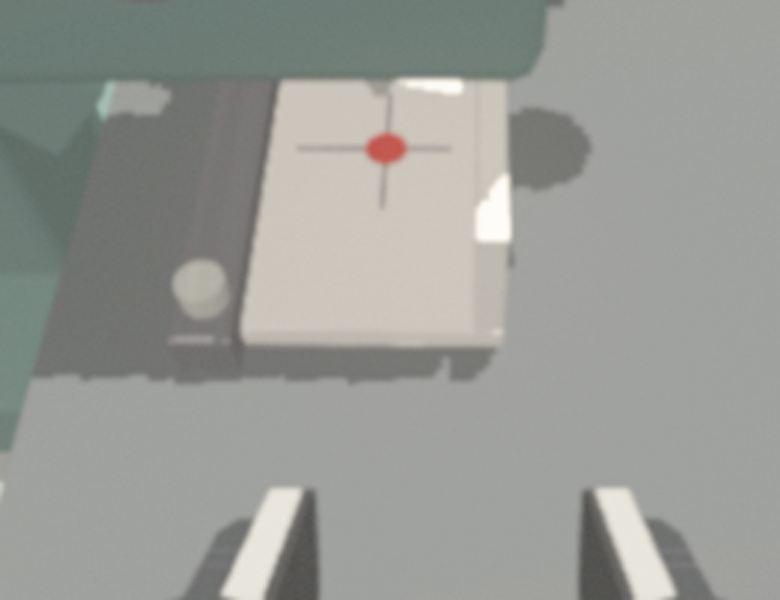

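```bash
python3 - <<'E'
from go import *
P=np.array([.6224,.0877,-.064])
def inv(p,X):
    c,s=np.cos(p[2]),np.sin(p[2]); d=X[:2]-p[:2]; return (np.array([c*d[0]+s*d[1],-s*d[0]+c*d[1]])*1000).round(1)
c0=np.load("j2.npz");c={k:c0[k] for k in c0}
for nm,u,z in [("spot",(386,148),.058),("tip near",(377,95),.082),("br end",(370,331),.058),("fence end top",(200,338),.066),("fence bot",(240,362),.05),("fence top front far",(272,85),.066),("fence top front near",(232,335),.066),("br edge far",(280,85),.058),("br edge near",(244,330),.058),("head low",(300,78),.12)]:
    X=dp(c,None,[(u[0]+.5)/3-.5+130],[(u[1]+.5)/3-.5+90],z)[0]; print(nm,X.round(4),inv(P,X))
I=np.clip((c["im"]/255.)**.5*255,0,255).astype(np.uint8)[105:150,230:300]
cv2.imwrite("pics/j2zz.png",cv2.resize(I,None,fx=10,fy=10,interpolation=cv2.INTER_CUBIC))
E
```

```text
spot [0.6227 0.0915 0.058 ] [0.  3.8]
tip near [0.6214 0.0925 0.082 ] [-1.3  4.7]
br end [0.5525 0.097  0.058 ] [-70.3   4.8]
fence end top [0.5478 0.1431 0.066 ] [-78.   50.5]
fence bot [0.5492 0.1354 0.05  ] [-76.1  43. ]
fence top front far [0.6456 0.1282 0.066 ] [20.6 41.9]
fence top front near [0.5482 0.1343 0.066 ] [-77.   41.7]
br edge far [0.6543 0.1273 0.058 ] [29.3 41.6]
br edge near [0.555 0.133 0.058] [-70.2  40.9]
head low [0.5879 0.1088 0.12  ] [-35.8  18.9]
```

View pics/j2zz.png

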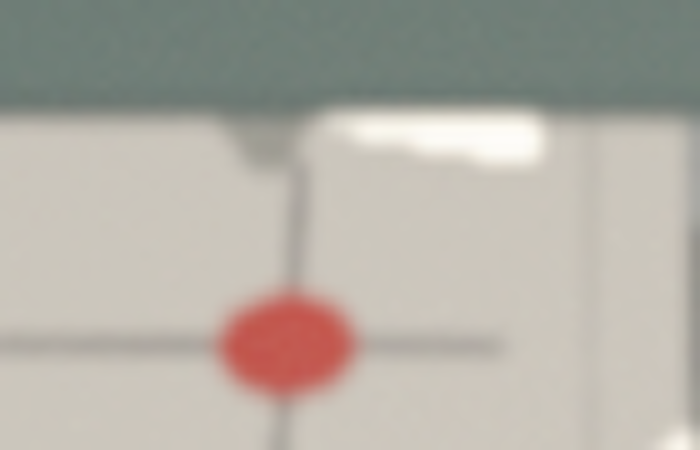

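```bash
python3 - <<'E'
from go import *
psi=-.064
x=np.array([np.cos(psi),np.sin(psi),0]);y=np.array([0,0,-1.]);Rt=R.from_matrix(np.c_[x,y,np.cross(x,y)])
p,Rc=pose(); rv=(Rc.inv()*Rt).as_rotvec(); print(np.degrees(rv),np.degrees(np.linalg.norm(rv)))
for r in plan([.56,-.001,.385],Rt,20): print(r+[.7])
E
```

```text
[-37.06713641 -84.05039728  35.23586938] 98.38703357361366
[-0.31, -0.7, 0.29, 0.11, -0.17, 0.42, 0.7]
[-0.31, -0.7, 0.29, 0.14, -0.18, 0.41, 0.7]
[-0.31, -0.7, 0.29, 0.16, -0.2, 0.39, 0.7]
[-0.31, -0.7, 0.29, 0.18, -0.22, 0.37, 0.7]
[-0.31, -0.7, 0.29, 0.2, -0.24, 0.35, 0.7]
[-0.31, -0.7, 0.29, 0.22, -0.25, 0.32, 0.7]
[-0.31, -0.7, 0.29, 0.24, -0.27, 0.3, 0.7]
[-0.31, -0.7, 0.29, 0.25, -0.29, 0.27, 0.7]
[-0.31, -0.7, 0.29, 0.26, -0.3, 0.24, 0.7]
[-0.31, -0.7, 0.29, 0.26, -0.32, 0.22, 0.7]
[-0.31, -0.7, 0.29, 0.27, -0.33, 0.19, 0.7]
[-0.31, -0.7, 0.29, 0.27, -0.35, 0.15, 0.7]
[-0.31, -0.7, 0.29, 0.27, -0.36, 0.12, 0.7]
[-0.31, -0.7, 0.29, 0.27, -0.37, 0.09, 0.7]
[-0.31, -0.7, 0.29, 0.26, -0.38, 0.06, 0.7]
[-0.31, -0.7, 0.29, 0.25, -0.39, 0.03, 0.7]
[-0.31, -0.7, 0.29, 0.24, -0.4, -0.0, 0.7]
[-0.31, -0.7, 0.29, 0.23, -0.41, -0.03, 0.7]
[-0.31, -0.7, 0.29, 0.21, -0.41, -0.06, 0.7]
[-0.31, -0.7, 0.29, 0.19, -0.42, -0.09, 0.7]
```

step_arm:
  commands:
    - [-0.5, 0, 0, 0, -0.5, 0.6, 0.7]
    - [-0.8, 0, 0, 0, -0.55, 0.55, 0.7]
    - [-0.8, 0, 0, 0, -0.6, 0.5, 0.7]
    - [-0.8, 0, 0, 0, -0.65, 0.4, 0.7]
    - [-0.8, 0, 0, 0, -0.7, 0.4, 0.7]
    - [0, 0, 0, 0, 0, 0, 0.7]

```text
time_s: 16.85
eef_pos: [0.4655, 0.0751, 0.2517]
eef_rot: [-0.589, 0.364, -0.391, 0.607]
wrist_force: [0.3, -0.2, 0.1]
opening: 0.698
```

```bash
cat >> go.py <<'E'
def dn(psi=-.064):
    x=np.array([np.cos(psi),np.sin(psi),0]);y=np.array([0,0,-1.]);return R.from_matrix(np.c_[x,y,np.cross(x,y)])
E
python3 - <<'E'
from go import *
print(ob()["q"],ob()["eef_pos"])
Rt=dn(); p,Rc=pose(); rv=(Rc.inv()*Rt).as_rotvec(); print(np.degrees(rv))
for r in plan([.58,-.001,.385],Rt,17): print(r+[.7])
E
```

```text
[-0.13033458 -0.41214327  2.16114725  0.06616845  0.95182618  1.46024308] [0.46552678 0.07510825 0.25169555]
[-20.91620281 -87.37507787  18.91527197]
[-0.21, -0.86, 0.19, 0.13, -0.14, 0.32, 0.7]
[-0.21, -0.86, 0.19, 0.16, -0.15, 0.31, 0.7]
[-0.21, -0.86, 0.19, 0.18, -0.16, 0.29, 0.7]
[-0.21, -0.86, 0.19, 0.21, -0.17, 0.27, 0.7]
[-0.21, -0.86, 0.19, 0.22, -0.18, 0.24, 0.7]
[-0.21, -0.86, 0.19, 0.24, -0.19, 0.22, 0.7]
[-0.21, -0.86, 0.19, 0.26, -0.2, 0.19, 0.7]
[-0.21, -0.86, 0.19, 0.27, -0.21, 0.16, 0.7]
[-0.21, -0.86, 0.19, 0.28, -0.21, 0.13, 0.7]
[-0.21, -0.86, 0.19, 0.28, -0.22, 0.1, 0.7]
[-0.21, -0.86, 0.19, 0.29, -0.23, 0.07, 0.7]
[-0.21, -0.86, 0.19, 0.29, -0.24, 0.04, 0.7]
[-0.21, -0.86, 0.19, 0.29, -0.24, 0.01, 0.7]
[-0.21, -0.86, 0.19, 0.28, -0.25, -0.02, 0.7]
[-0.21, -0.86, 0.19, 0.27, -0.25, -0.05, 0.7]
[-0.21, -0.86, 0.19, 0.26, -0.26, -0.08, 0.7]
[-0.21, -0.86, 0.19, 0.25, -0.26, -0.11, 0.7]
```

step_arm:
  commands:
    - [-0.21, -0.86, 0.19, 0.13, -0.14, 0.32, 0.7]
    - [-0.21, -0.86, 0.19, 0.16, -0.15, 0.31, 0.7]
    - [-0.21, -0.86, 0.19, 0.18, -0.16, 0.29, 0.7]
    - [-0.21, -0.86, 0.19, 0.21, -0.17, 0.27, 0.7]
    - [-0.21, -0.86, 0.19, 0.22, -0.18, 0.24, 0.7]
    - [-0.21, -0.86, 0.19, 0.24, -0.19, 0.22, 0.7]
    - [-0.21, -0.86, 0.19, 0.26, -0.2, 0.19, 0.7]
    - [-0.21, -0.86, 0.19, 0.27, -0.21, 0.16, 0.7]
    - [-0.21, -0.86, 0.19, 0.28, -0.21, 0.13, 0.7]

```text
time_s: 17.75
eef_pos: [0.5228, 0.0352, 0.315]
eef_rot: [0.707, -0.594, 0.216, -0.317]
wrist_force: [0.1, 0.3, 0.1]
opening: 0.702
```

step_arm:
  commands:
    - [-0.21, -0.86, 0.19, 0.28, -0.22, 0.1, 0.7]
    - [-0.21, -0.86, 0.19, 0.29, -0.23, 0.07, 0.7]
    - [-0.21, -0.86, 0.19, 0.29, -0.24, 0.04, 0.7]
    - [-0.21, -0.86, 0.19, 0.29, -0.24, 0.01, 0.7]
    - [-0.21, -0.86, 0.19, 0.28, -0.25, -0.02, 0.7]
    - [-0.21, -0.86, 0.19, 0.27, -0.25, -0.05, 0.7]
    - [-0.21, -0.86, 0.19, 0.26, -0.26, -0.08, 0.7]
    - [-0.21, -0.86, 0.19, 0.25, -0.26, -0.11, 0.7]
    - [0, 0, 0, 0, 0, 0, 0.7]
    - [0, 0, 0, 0, 0, 0, 0.7]

```text
time_s: 18.75
eef_pos: [0.5774, 0.0002, 0.3762]
eef_rot: [0.707, -0.707, 0.027, -0.014]
wrist_force: [-0.1, 0.7, -0.4]
opening: 0.697
```

```bash
python3 - <<'E'
from go import *
print(ob()["time_s"],ob()["q"],ob()["eef_pos"],np.degrees((pose()[1].inv()*dn()).as_rotvec()))
im,d,c=snap("wrist","k1")
for r in ctrl.boxes_of("lever_knob","wrist")[:2]: print(r["p"],world("wrist",r["point"]).round(4),proj("wrist",world("wrist",r["point"])))
for r in plan([.683,-.001,.37],dn(),5): print(r+[.7])
E
```

```text
18.75 [-0.20357776  0.1203591   1.38829411 -0.0028005   1.65182618 -0.14588413] [5.77368351e-01 1.84506563e-04 3.76205094e-01] [ 0.00449129  0.34984029 -1.09389351]
0.62 [0.6851 0.0384 0.2659] [[412.9448314  159.91398995]]
[-0.0, 0.01, -0.04, 0.71, 0.03, 0.03, 0.7]
[-0.0, 0.01, -0.04, 0.71, 0.03, 0.03, 0.7]
[-0.0, 0.01, -0.04, 0.71, 0.03, 0.03, 0.7]
[-0.0, 0.01, -0.04, 0.71, 0.04, 0.03, 0.7]
[-0.0, 0.01, -0.04, 0.71, 0.04, 0.04, 0.7]
```

View pics/k1.png

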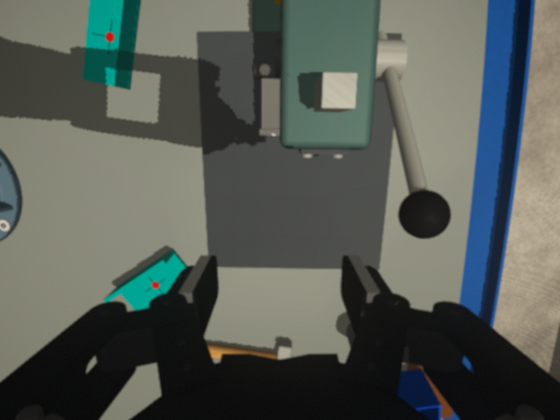

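```bash
python3 - <<'E'
from go import *
c0=np.load("k1.npz");c={k:c0[k] for k in c0}
im=c["im"]; g=(im.max(2)<45).astype(np.uint8); g[:185]=0;g[245:]=0;g[:,:392]=0;g[:,460:]=0
vs,us=np.nonzero(g);print(len(us),us.mean(),vs.mean(),us.min(),us.max(),vs.min(),vs.max())
print(dp(c,None,[us.mean()],[vs.mean()],.297)); print(c["d"][214,424])
v,u=90,339; print("ramtop",dp(c,None,[339.],[90.],.29))
E
```

```text
1834 424.0910577971647 213.79880043620503 400 449 191 237
[[0.6836107  0.00219001 0.297     ]]
0.2121906
ramtop [[0.62294563 0.09172104 0.29      ]]
```

```bash
python3 - <<'E'
from go import *
for r in plan([.6832,.001,.365],dn(),5): print(r+[.7])
for r in plan([.6832,.001,.278],dn(),4,p0=[.6832,.001,.365],R0=dn()): print(r+[.7])
E
```

```text
[-0.0, 0.01, -0.04, 0.71, 0.06, 0.05, 0.7]
[-0.0, 0.01, -0.04, 0.71, 0.06, 0.05, 0.7]
[-0.0, 0.01, -0.04, 0.71, 0.07, 0.05, 0.7]
[-0.0, 0.01, -0.04, 0.71, 0.07, 0.05, 0.7]
[-0.0, 0.01, -0.04, 0.71, 0.07, 0.05, 0.7]
[0.0, 0.0, 0.0, 0.0, 0.72, 0.0, 0.7]
[0.0, 0.0, 0.0, 0.0, 0.72, 0.0, 0.7]
[0.0, 0.0, 0.0, 0.0, 0.72, 0.0, 0.7]
[0.0, 0.0, 0.0, 0.0, 0.72, 0.0, 0.7]
```

step_arm:
  commands:
    - [0, 0.01, -0.04, 0.71, 0.06, 0.05, 0.7]
    - [0, 0.01, -0.04, 0.71, 0.06, 0.05, 0.7]
    - [0, 0.01, -0.04, 0.71, 0.07, 0.05, 0.7]
    - [0, 0.01, -0.04, 0.71, 0.07, 0.05, 0.7]
    - [0, 0.01, -0.04, 0.71, 0.07, 0.05, 0.7]
    - [0, 0, 0, 0, 0, 0, 0.7]
    - [0, 0, 0, 0, 0, 0, 0.7]
    - [0, 0, 0, 0, 0, 0, 0.7]

```text
time_s: 19.65
eef_pos: [0.6834, 0.0019, 0.3662]
eef_rot: [0.707, -0.707, 0.021, -0.022]
wrist_force: [0.3, -0.5, 0.3]
opening: 0.7
```

```bash
python3 - <<'E'
from go import *
print(ob()["time_s"],ob()["q"],ob()["eef_pos"],ob()["wrist_force"],np.degrees((pose()[1].inv()*dn()).as_rotvec()))
im,d,c=snap("wrist","k2")
g=(im.max(2)<45).astype(np.uint8)
for r in plan([.6832,.001,.278],dn(),4): print(r+[.7])
E
```

```text
19.65 [-1.70886397e-01  3.55210420e-01  1.12602524e+00  7.78424758e-04
  1.65834470e+00 -1.10402372e-01] [0.68339756 0.00185857 0.36620544] [ 0.29922702 -0.46599132  0.26094258] [-0.03166214  0.20539487  0.11943348]
[-0.0, 0.01, 0.01, -0.0, 0.74, -0.01, 0.7]
[-0.0, 0.01, 0.01, -0.0, 0.74, -0.01, 0.7]
[-0.0, 0.01, 0.01, -0.0, 0.74, -0.01, 0.7]
[-0.0, 0.01, 0.01, -0.0, 0.74, -0.01, 0.7]
```

View pics/k2.png

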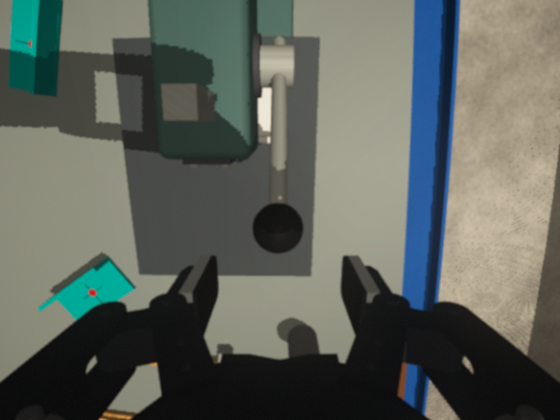

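step_arm:
  commands:
    - [0, 0, 0, 0, 0.74, 0, 0.7]
    - [0, 0, 0, 0, 0.74, 0, 0.7]
    - [0, 0, 0, 0, 0.74, 0, 0.7]
    - [0, 0, 0, 0, 0.74, 0, 0.7]
    - [0, 0, 0, 0, 0, 0, 0.7]
    - [0, 0, 0, 0, 0, 0, 0.7]

```text
time_s: 20.3
eef_pos: [0.6841, 0.0019, 0.2779]
eef_rot: [0.707, -0.707, 0.02, -0.022]
wrist_force: [-0.7, -0.9, 0.9]
opening: 0.703
```

```bash
python3 - <<'E'
from go import *
print(ob()["time_s"],ob()["eef_pos"],ob()["wrist_force"])
im,d,c=snap("wrist","k3")
E
```

```text
20.3 [0.68407817 0.00185573 0.27787215] [-0.74741457 -0.89889523  0.90715726]
```

View pics/k3.png

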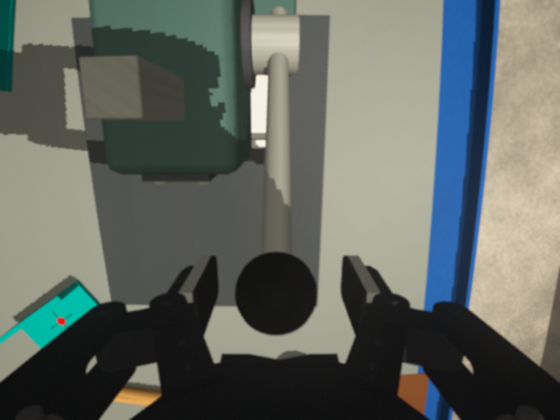

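step_arm:
  commands:
    - [0, 0, 0, 0, 0, 0, 0.3]
    - [0, 0, 0, 0, 0, 0, 0.3]
    - [0, 0, 0, 0, 0, 0, 0.3]
    - [0, 0, 0, 0, 0, 0, 0.3]
    - [0, 0, 0, 0, 0, 0, 0.3]
    - [0, 0, 0, 0, 0, 0, 0.3]

```text
time_s: 20.95
eef_pos: [0.6825, 0.001, 0.2792]
eef_rot: [-0.706, 0.707, -0.022, 0.021]
wrist_force: [-11.7, -2.1, 6.6]
opening: 0.389
```

```bash
python3 - <<'E'
from go import *
o=ob();print(o["time_s"],o["eef_pos"],o["wrist_force"],o["torque"],o["opening"])
# arc rows (tool axes: x=press x, y=down, z=press y) from lever angle a to b
def arc(a,b,n):
    t=np.linspace(a,b,n+1); y=-180*np.cos(np.pi/4-t); z=180*np.sin(np.pi/4-t)
    return [(round(-(z[i+1]-z[i])/30,2),round((y[i+1]-y[i])/30,2)) for i in range(n)]
print(arc(0,.72,12)); 
E
```

```text
20.95 [0.68249749 0.00095017 0.27916955] [-11.71732736  -2.11769578   6.56184133] [-0.45033246  2.02050554  0.12172762] 0.38904100897880134
[(np.float64(0.26), np.float64(-0.25)), (np.float64(0.28), np.float64(-0.23)), (np.float64(0.29), np.float64(-0.21)), (np.float64(0.3), np.float64(-0.2)), (np.float64(0.31), np.float64(-0.18)), (np.float64(0.32), np.float64(-0.16)), (np.float64(0.33), np.float64(-0.14)), (np.float64(0.34), np.float64(-0.12)), (np.float64(0.35), np.float64(-0.1)), (np.float64(0.35), np.float64(-0.08)), (np.float64(0.36), np.float64(-0.06)), (np.float64(0.36), np.float64(-0.03))]
```

step_arm:
  commands:
    - [0, 0, 0, -0.05, 0, 0, 0.3]
    - [0, 0, 0, 0, 0.26, -0.25, 0.3]
    - [0, 0, 0, 0, 0.28, -0.23, 0.3]
    - [0, 0, 0, 0, 0.29, -0.21, 0.3]
    - [0, 0, 0, 0, 0.3, -0.2, 0.3]
    - [0, 0, 0, 0, 0, 0, 0.3]
    - [0, 0, 0, 0, 0, 0, 0.3]

```text
time_s: 21.65
eef_pos: [0.6807, -0.0257, 0.2452]
eef_rot: [-0.707, 0.707, -0.021, 0.022]
wrist_force: [-7.9, -2.3, 7.3]
opening: 0.392
```

```bash
cat >> go.py <<'E'
def lev():
    o=ob();P=np.array([.6224,.0877]);s=-.064;d=o["eef_pos"][:2]-P
    y=-np.sin(s)*d[0]+np.cos(s)*d[1]; z=o["eef_pos"][2]+.019
    a=np.pi/4-np.arctan2(z-.170,.042-y); print("t",o["time_s"],"pos",o["eef_pos"].round(4),"py",y.round(4),"ang",a.round(3),"rad",np.hypot(z-.17,y-.042).round(4),"F",o["wrist_force"].round(1),"T",o["torque"].round(2),o["opening"])
E
python3 -c "
from go import *
lev()
im,d,c=snap('wrist','l1')"
```

```text
t 21.65 pos [ 0.6807 -0.0257  0.2452] py -0.1095 ang 0.229 rad 0.1784 F [-7.9 -2.3  7.3] T [-0.11  1.19  0.24] 0.3917308928151871
```

View pics/l1.png

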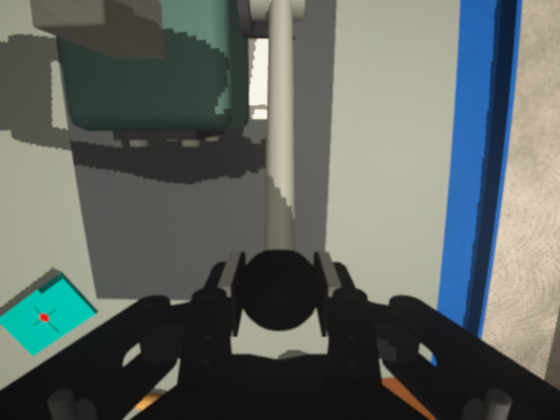

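step_arm:
  commands:
    - [0, 0, 0, -0.04, 0.31, -0.18, 0.3]
    - [0, 0, 0, -0.04, 0.32, -0.16, 0.3]
    - [0, 0, 0, 0, 0.33, -0.14, 0.3]
    - [0, 0, 0, 0, 0.34, -0.12, 0.3]
    - [0, 0, 0, 0, 0.35, -0.1, 0.3]
    - [0, 0, 0, 0, 0, 0, 0.3]
    - [0, 0, 0, 0, 0, 0, 0.3]

```text
time_s: 22.4
eef_pos: [0.6793, -0.0473, 0.1965]
eef_rot: [-0.706, 0.707, -0.019, 0.024]
wrist_force: [-0.7, -4.2, 6.7]
opening: 0.392
```

```bash
python3 -c "
from go import *
lev()"
```

```text
t 22.4 pos [ 0.6793 -0.0473  0.1965] py -0.131 ang 0.528 rad 0.1789 F [-0.7 -4.2  6.7] T [-0.46  0.08 -0.2 ] 0.39155752563413054
```

step_arm:
  commands:
    - [0, 0, 0, 0, 0.35, -0.08, 0.3]
    - [0, 0, 0, 0, 0.36, -0.06, 0.3]
    - [0, 0, 0, 0, 0.36, -0.04, 0.3]
    - [0, 0, 0, 0, 0, 0, 0.3]
    - [0, 0, 0, 0, 0, 0, 0.3]

```text
time_s: 22.9
eef_pos: [0.6789, -0.0533, 0.1642]
eef_rot: [-0.706, 0.708, -0.019, 0.023]
wrist_force: [-3.1, -5.5, 6.3]
opening: 0.387
```

```bash
python3 -c "
from go import *
lev()"
```

```text
t 22.9 pos [ 0.6789 -0.0533  0.1642] py -0.1371 ang 0.712 rad 0.1796 F [-3.1 -5.5  6.3] T [-0.74  0.15  0.51] 0.38687919133015325
```

step_arm:
  commands:
    - [0, 0, 0, 0, 0.1, 0, 0.3]
    - [0, 0, 0, 0, 0.1, 0, 0.3]
    - [0, 0, 0, 0, 0.1, 0, 0.3]
    - [0, 0, 0, 0, 0, 0, 0.3]

```text
time_s: 23.3
eef_pos: [0.6788, -0.0541, 0.1552]
eef_rot: [-0.705, 0.708, -0.02, 0.024]
wrist_force: [-3.2, -8.8, 6.6]
opening: 0.394
```

step_arm:
  commands:
    - [0, 0, 0, 0, 0.07, 0, 0.3]
    - [0, 0, 0, 0, 0, 0, 0.3]

```text
time_s: 23.5
eef_pos: [0.6789, -0.0536, 0.1532]
eef_rot: [-0.706, 0.708, -0.02, 0.024]
wrist_force: [-1.7, -8.5, 5.2]
opening: 0.392
```

step_arm:
  commands:
    - [0, 0, 0, 0, 0.05, 0, 0.3]
    - [0, 0, 0, 0, 0, 0, 0.3]

```text
time_s: 23.7
eef_pos: [0.6789, -0.0537, 0.1517]
eef_rot: [-0.706, 0.708, -0.02, 0.024]
wrist_force: [-2.9, -7.3, 5.3]
opening: 0.389
```

step_arm:
  commands:
    - [0, 0, 0, 0, 0.03, 0, 0.3]
    - [0, 0, 0, 0, 0, 0, 0.3]

```text
time_s: 23.9
eef_pos: [0.6789, -0.0537, 0.1509]
eef_rot: [-0.706, 0.708, -0.02, 0.024]
wrist_force: [-3.3, -7.5, 6.2]
opening: 0.389
```

step_arm:
  commands:
    - [0, 0, 0, 0, 0.03, 0, 0.3]
    - [0, 0, 0, 0, 0, 0, 0.3]

```text
time_s: 24.1
eef_pos: [0.6789, -0.0537, 0.1501]
eef_rot: [-0.706, 0.708, -0.02, 0.024]
wrist_force: [-3.9, -7.5, 5.4]
opening: 0.391
```

step_arm:
  commands:
    - [0, 0, 0, 0, 0.02, 0, 0.3]
    - [0, 0, 0, 0, 0, 0, 0.3]

```text
time_s: 24.3
eef_pos: [0.679, -0.0523, 0.1493]
eef_rot: [-0.706, 0.707, -0.02, 0.024]
wrist_force: [-1.6, -3.7, 5.9]
opening: 0.391
```

step_arm:
  commands:
    - [0, 0, 0, 0, 0.02, 0, 0.3]
    - [0, 0, 0, 0, 0, 0, 0.3]

```text
time_s: 24.5
eef_pos: [0.679, -0.0523, 0.1487]
eef_rot: [-0.706, 0.707, -0.02, 0.024]
wrist_force: [-2.2, -2.5, 5.8]
opening: 0.391
```

step_arm:
  commands:
    - [0, 0, 0, 0, 0.02, 0, 0.3]
    - [0, 0, 0, 0, 0, 0, 0.3]

```text
time_s: 24.7
eef_pos: [0.679, -0.0523, 0.1481]
eef_rot: [-0.706, 0.707, -0.02, 0.024]
wrist_force: [-1.5, -2.8, 6.9]
opening: 0.392
```

step_arm:
  commands:
    - [0, 0, 0, 0, 0.02, 0, 0.3]
    - [0, 0, 0, 0, 0, 0, 0.3]

```text
time_s: 24.9
eef_pos: [0.679, -0.0523, 0.1475]
eef_rot: [-0.706, 0.707, -0.02, 0.024]
wrist_force: [-2.2, -1.8, 5.4]
opening: 0.39
```

step_arm:
  commands:
    - [0, 0, 0, 0, 0.02, 0, 0.3]
    - [0, 0, 0, 0, 0, 0, 0.3]

```text
time_s: 25.1
eef_pos: [0.6791, -0.0504, 0.1467]
eef_rot: [0.707, -0.706, 0.02, -0.024]
wrist_force: [-0.7, 3.0, 4.7]
opening: 0.387
```

step_arm:
  commands:
    - [0, 0, 0, 0, 0.02, 0, 0.3]
    - [0, 0, 0, 0, 0, 0, 0.3]

```text
time_s: 25.3
eef_pos: [0.6791, -0.0503, 0.1461]
eef_rot: [0.707, -0.706, 0.02, -0.024]
wrist_force: [-1.1, 3.3, 4.8]
opening: 0.389
```

step_arm:
  commands:
    - [0, 0, 0, 0, 0.02, 0, 0.3]
    - [0, 0, 0, 0, 0, 0, 0.3]

```text
time_s: 25.5
eef_pos: [0.6791, -0.0503, 0.1455]
eef_rot: [0.707, -0.706, 0.02, -0.024]
wrist_force: [-1.7, 2.6, 4.3]
opening: 0.391
```

step_arm:
  commands:
    - [0, 0, 0, 0, 0.02, 0, 0.3]
    - [0, 0, 0, 0, 0, 0, 0.3]

```text
time_s: 25.7
eef_pos: [0.6791, -0.0503, 0.1449]
eef_rot: [0.707, -0.706, 0.02, -0.024]
wrist_force: [-1.1, 3.3, 5.2]
opening: 0.39
```

```bash
python3 -c "
from go import *
lev()
im,d,c=snap('wrist','m1')
im2,d,c=snap('scene','m1s')
cv2.imwrite('pics/m1sc.png',cv2.resize(im2[130:250,230:390],None,fx=5,fy=5,interpolation=cv2.INTER_CUBIC))
"
```

```text
t 25.7 pos [ 0.6791 -0.0503  0.1449] py -0.1341 ang 0.82 rad 0.1762 F [-1.1  3.3  5.2] T [ 0.57 -0.01 -1.43] 0.3899810902438612
```

View pics/m1.png

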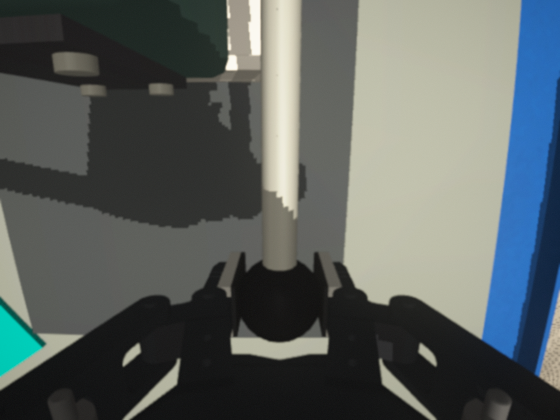

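View pics/m1sc.png

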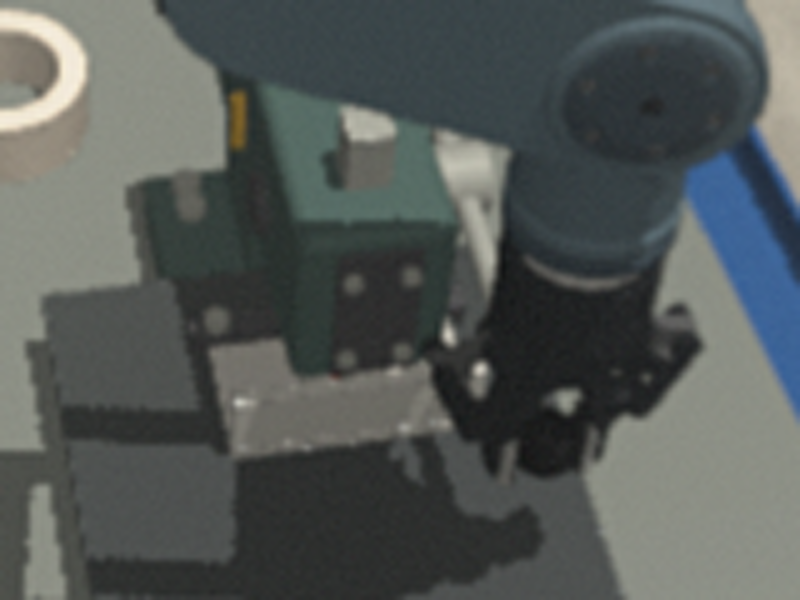

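step_arm:
  commands:
    - [0, 0, 0, 0, 0.02, 0, 0.3]
    - [0, 0, 0, 0, 0, 0, 0.3]

```text
time_s: 26.0
eef_pos: [0.6791, -0.0503, 0.1443]
eef_rot: [0.707, -0.706, 0.02, -0.024]
wrist_force: [-1.0, 2.4, 6.2]
opening: 0.393
```

step_arm:
  commands:
    - [0, 0, 0, 0, 0.02, 0, 0.3]
    - [0, 0, 0, 0, 0, 0, 0.3]

```text
time_s: 26.2
eef_pos: [0.679, -0.0493, 0.1436]
eef_rot: [0.708, -0.706, 0.018, -0.022]
wrist_force: [-1.0, 5.0, 5.6]
opening: 0.391
```

step_arm:
  commands:
    - [0, 0, 0, 0, 0.02, 0, 0.3]
    - [0, 0, 0, 0, 0, 0, 0.3]

```text
time_s: 26.4
eef_pos: [0.679, -0.0493, 0.1431]
eef_rot: [0.707, -0.706, 0.018, -0.022]
wrist_force: [-0.1, 4.5, 6.2]
opening: 0.39
```

step_arm:
  commands:
    - [0, 0, 0, 0, 0.02, 0, 0.3]
    - [0, 0, 0, 0, 0, 0, 0.3]

```text
time_s: 26.6
eef_pos: [0.679, -0.0493, 0.1426]
eef_rot: [0.707, -0.706, 0.018, -0.022]
wrist_force: [-0.3, 4.6, 6.7]
opening: 0.387
```

step_arm:
  commands:
    - [0, 0, 0, 0, 0.02, 0, 0.3]
    - [0, 0, 0, 0, 0, 0, 0.3]

```text
time_s: 26.8
eef_pos: [0.679, -0.0493, 0.1421]
eef_rot: [0.707, -0.706, 0.018, -0.022]
wrist_force: [-0.8, 4.3, 7.2]
opening: 0.391
```

step_arm:
  commands:
    - [0, 0, 0, 0, 0.02, 0, 0.3]
    - [0, 0, 0, 0, 0, 0, 0.3]

```text
time_s: 27.0
eef_pos: [0.679, -0.0492, 0.1416]
eef_rot: [0.707, -0.706, 0.018, -0.022]
wrist_force: [-1.2, 4.7, 7.7]
opening: 0.393
```

step_arm:
  commands:
    - [0, 0, 0, 0, 0.02, 0, 0.3]
    - [0, 0, 0, 0, 0, 0, 0.3]

```text
time_s: 27.2
eef_pos: [0.679, -0.0492, 0.1411]
eef_rot: [0.707, -0.706, 0.018, -0.022]
wrist_force: [-2.0, 5.1, 8.0]
opening: 0.391
```

step_arm:
  commands:
    - [0, 0, 0, 0, 0.02, 0, 0.3]
    - [0, 0, 0, 0, 0, 0, 0.3]

```text
time_s: 27.4
eef_pos: [0.6792, -0.0482, 0.1405]
eef_rot: [0.708, -0.705, 0.019, -0.024]
wrist_force: [-2.7, 9.6, 7.9]
opening: 0.388
```

step_arm:
  commands:
    - [0, 0, 0, 0, 0, 0.05, 0.3]
    - [0, 0, 0, 0, 0, 0.05, 0.3]
    - [0, 0, 0, 0, 0, 0, 0.3]

```text
time_s: 27.7
eef_pos: [0.6792, -0.0482, 0.1407]
eef_rot: [-0.707, 0.707, -0.02, 0.024]
wrist_force: [-3.2, -0.3, 9.1]
opening: 0.391
```

```bash
python3 -c "
from go import *
lev()
im2,d,c=snap('scene','m2s')
cv2.imwrite('pics/m2sc.png',cv2.resize(im2[130:250,230:390],None,fx=5,fy=5,interpolation=cv2.INTER_CUBIC))
"
```

```text
t 27.7 pos [ 0.6792 -0.0482  0.1407] py -0.132 ang 0.844 rad 0.1743 F [-3.2 -0.3  9.1] T [ 0.13  0.35 -0.95] 0.3912060320769288
```

View pics/m2sc.png

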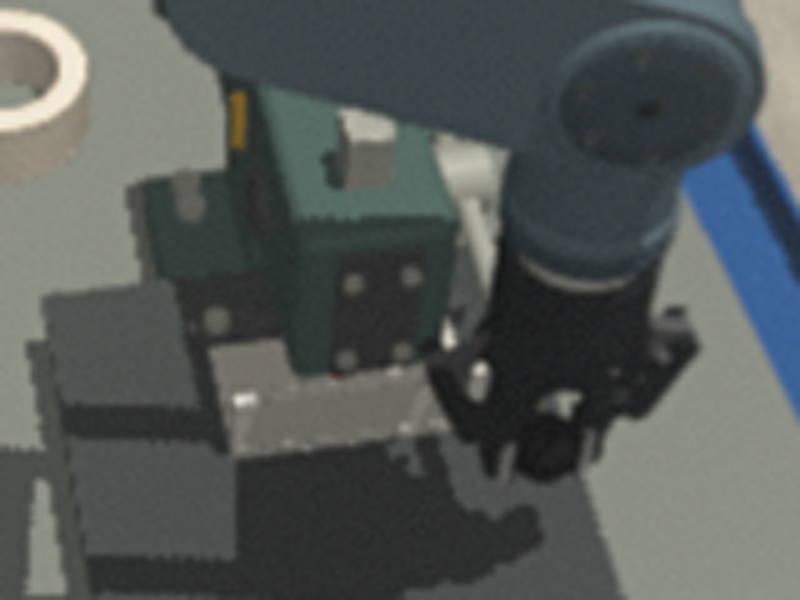

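step_arm:
  commands:
    - [0, 0, 0, 0, 0.03, 0, 0.3]
    - [0, 0, 0, 0, 0.03, 0.01, 0.3]
    - [0, 0, 0, 0, 0, 0, 0.3]

```text
time_s: 28.05
eef_pos: [0.6793, -0.0481, 0.1391]
eef_rot: [0.707, -0.707, 0.02, -0.024]
wrist_force: [-4.1, -1.9, 9.4]
opening: 0.391
```

step_arm:
  commands:
    - [0, 0, 0, 0, 0.03, 0, 0.3]
    - [0, 0, 0, 0, 0.03, 0.01, 0.3]
    - [0, 0, 0, 0, 0, 0, 0.3]

```text
time_s: 28.35
eef_pos: [0.6792, -0.0473, 0.1375]
eef_rot: [-0.707, 0.707, -0.018, 0.022]
wrist_force: [-3.9, 1.0, 9.9]
opening: 0.388
```

step_arm:
  commands:
    - [0, 0, 0, 0, 0.03, 0, 0.3]
    - [0, 0, 0, 0, 0.03, 0.01, 0.3]
    - [0, 0, 0, 0, 0, 0, 0.3]

```text
time_s: 28.65
eef_pos: [0.6794, -0.0464, 0.1359]
eef_rot: [0.707, -0.706, 0.019, -0.024]
wrist_force: [-5.0, 3.4, 11.4]
opening: 0.39
```

```bash
python3 -c "
from go import *
lev()
im,d,c=snap('wrist','m3')
I=np.clip((im/255.)**.5*255,0,255).astype(np.uint8); cv2.imwrite('pics/m3.png',I)
vs=np.arange(255,345,6); us=np.full(len(vs),280)
print(np.c_[vs,dp(c,d,us,vs).round(4)])
vs=np.arange(20,250,20); us=np.full(len(vs),280)
print(np.c_[vs,dp(c,d,us,vs).round(4)])
"
```

```text
t 28.65 pos [ 0.6794 -0.0464  0.1359] py -0.1302 ang 0.873 rad 0.1728 F [-5.   3.4 11.4] T [ 0.59  0.53 -1.05] 0.3898649063307374
[[ 2.550e+02  6.816e-01 -2.330e-02  1.682e-01]
 [ 2.610e+02  6.814e-01 -2.650e-02  1.666e-01]
 [ 2.670e+02  6.813e-01 -2.820e-02  1.685e-01]
 [ 2.730e+02  6.812e-01 -3.080e-02  1.682e-01]
 [ 2.790e+02  6.810e-01 -3.370e-02  1.675e-01]
 [ 2.850e+02  6.809e-01 -3.530e-02  1.695e-01]
 [ 2.910e+02  6.808e-01 -3.670e-02  1.715e-01]
 [ 2.970e+02  6.807e-01 -3.850e-02  1.730e-01]
 [ 3.030e+02  6.805e-01 -4.010e-02  1.746e-01]
 [ 3.090e+02  6.804e-01 -4.190e-02  1.757e-01]
 [ 3.150e+02  6.803e-01 -4.420e-02  1.761e-01]
 [ 3.210e+02  6.802e-01 -4.580e-02  1.776e-01]
 [ 3.270e+02  6.800e-01 -4.830e-02  1.778e-01]
 [ 3.330e+02  6.798e-01 -5.140e-02  1.771e-01]
 [ 3.390e+02  6.797e-01 -5.390e-02  1.774e-01]]
[[ 2.000e+01  6.863e-01  5.510e-02  1.731e-01]
 [ 4.000e+01  6.860e-01  4.970e-02  1.723e-01]
 [ 6.000e+01  6.857e-01  4.390e-02  1.719e-01]
 [ 8.000e+01  6.853e-01  3.800e-02  1.721e-01]
 [ 1.000e+02  6.849e-01  3.200e-02  1.711e-01]
 [ 1.200e+02  6.846e-01  2.570e-02  1.713e-01]
 [ 1.400e+02  6.842e-01  1.920e-02  1.704e-01]
 [ 1.600e+02  6.838e-01  1.250e-02  1.702e-01]
 [ 1.800e+02  6.834e-01  5.500e-03  1.692e-01]
 [ 2.000e+02  6.829e-01 -1.500e-03  1.702e-01]
 [ 2.200e+02  6.825e-01 -9.300e-03  1.688e-01]
 [ 2.400e+02  6.820e-01 -1.680e-02  1.696e-01]]
```

View pics/m3.png

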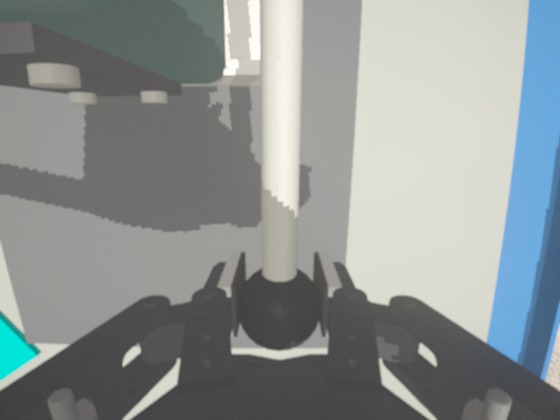

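step_arm:
  commands:
    - [0, 0, 0, 0, 0.03, 0.02, 0.3]
    - [0, 0, 0, 0, 0.03, 0.02, 0.3]
    - [0, 0, 0, 0, 0, 0, 0.3]

```text
time_s: 29.0
eef_pos: [0.6793, -0.0455, 0.1343]
eef_rot: [0.707, -0.707, 0.018, -0.022]
wrist_force: [-5.1, 1.8, 11.8]
opening: 0.389
```

step_arm:
  commands:
    - [0, 0, 0, 0, 0.03, 0.01, 0.3]
    - [0, 0, 0, 0, 0.03, 0.01, 0.3]
    - [0, 0, 0, 0, 0, 0, 0.3]

```text
time_s: 29.3
eef_pos: [0.6793, -0.0454, 0.1328]
eef_rot: [-0.706, 0.707, -0.018, 0.022]
wrist_force: [-5.8, -0.3, 13.9]
opening: 0.395
```

```bash
python3 -c "
from go import *
lev()
im,d,c=snap('wrist','m4')
us,vs=np.meshgrid(np.arange(277,284),np.arange(20,250,4)); P=dp(c,d,us.ravel(),vs.ravel()); print('rod slope',np.polyfit(P[:,1],P[:,2],1))
us,vs=np.meshgrid(np.arange(270,290),np.arange(300,340)); P=dp(c,d,us.ravel(),vs.ravel()); print('ball top',np.percentile(P[:,2],90))
"
```

```text
t 29.3 pos [ 0.6793 -0.0454  0.1328] py -0.1292 ang 0.892 rad 0.1721 F [-5.8 -0.3 13.9] T [0.17 1.13 0.91] 0.39505207177025053
rod slope [0.07058414 0.16760065]
ball top 0.1749676584571607
```

step_arm:
  commands:
    - [0, 0, 0, 0, 0.03, 0, 0.3]
    - [0, 0, 0, 0, 0.03, 0, 0.3]
    - [0, 0, 0, 0, 0, 0, 0.3]
    - [0, 0, 0, 0, 0, 0, 0.3]

```text
time_s: 29.75
eef_pos: [0.6793, -0.0453, 0.1313]
eef_rot: [-0.707, 0.707, -0.018, 0.022]
wrist_force: [-5.9, 0.3, 16.5]
opening: 0.39
```

```bash
python3 -c "
from go import *
lev()
im,d,c=snap('wrist','m5')
lev()
us,vs=np.meshgrid(np.arange(277,284),np.arange(20,250,4)); P=dp(c,d,us.ravel(),vs.ravel()); print('rod slope',np.polyfit(P[:,1],P[:,2],1))
us,vs=np.meshgrid(np.arange(270,290),np.arange(300,340)); P=dp(c,d,us.ravel(),vs.ravel()); print('ball top',np.percentile(P[:,2],90))
for n in ['l1','m1','m3','m4']:
    c0=np.load(n+'.npz');c={k:c0[k] for k in c0}; 
    us,vs=np.meshgrid(np.arange(277,284),np.arange(60,240,4)); P=dp(c,c['d'],us.ravel(),vs.ravel()); print(n,'rod slope',np.polyfit(P[:,1],P[:,2],1))
im2,d,c=snap('scene','m5s')
cv2.imwrite('pics/m5sc.png',cv2.resize(im2[130:250,230:390],None,fx=5,fy=5,interpolation=cv2.INTER_CUBIC))
"
```

```text
t 29.75 pos [ 0.6793 -0.0453  0.1313] py -0.129 ang 0.9 rad 0.1722 F [-5.9  0.3 16.5] T [0.27 1.24 0.91] 0.38976652618959856
t 29.8 pos [ 0.6793 -0.0452  0.1313] py -0.129 ang 0.9 rad 0.1722 F [-6.   1.2 14.6] T [0.24 1.22 0.9 ] 0.39197395215687014
rod slope [0.08098807 0.16646551]
ball top 0.1734572388665646
l1 rod slope [-0.60858043  0.25642862]
m1 rod slope [0.01850271 0.17599043]
m3 rod slope [0.0696596  0.16974976]
m4 rod slope [0.06973517 0.16762396]
```

View pics/m5sc.png

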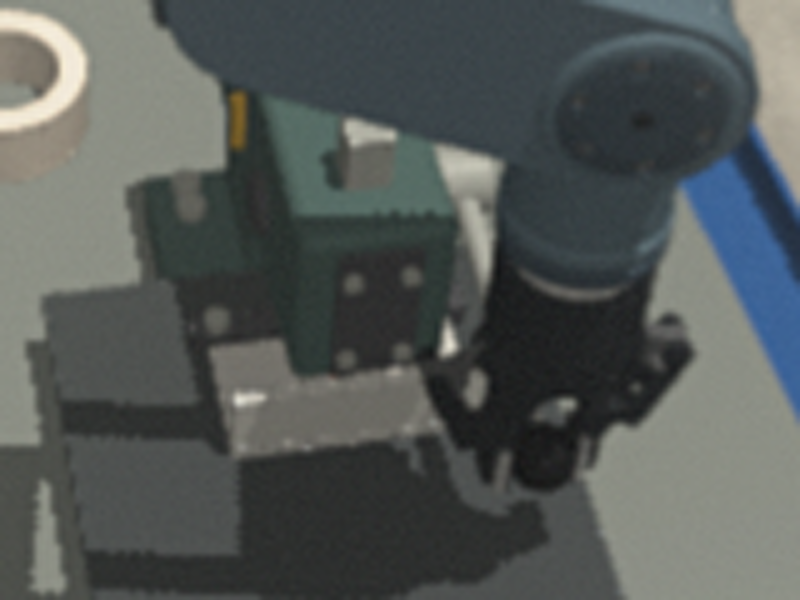

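```bash
python3 - <<'E'
import numpy as np
def arc(a,b,n):
    t=np.linspace(a,b,n+1); y=-180*np.cos(np.pi/4-t); z=180*np.sin(np.pi/4-t)
    return [[0,0,0,0,float(round(-(z[i+1]-z[i])/30,2)),float(round((y[i+1]-y[i])/30,2)),.3] for i in range(n)]
for r in arc(.866,0.02,16): print(r)
E
```

```text
[0, 0, 0, 0, -0.32, -0.02, 0.3]
[0, 0, 0, 0, -0.32, -0.0, 0.3]
[0, 0, 0, 0, -0.32, 0.02, 0.3]
[0, 0, 0, 0, -0.32, 0.03, 0.3]
[0, 0, 0, 0, -0.31, 0.05, 0.3]
[0, 0, 0, 0, -0.31, 0.07, 0.3]
[0, 0, 0, 0, -0.31, 0.08, 0.3]
[0, 0, 0, 0, -0.3, 0.1, 0.3]
[0, 0, 0, 0, -0.3, 0.11, 0.3]
[0, 0, 0, 0, -0.29, 0.13, 0.3]
[0, 0, 0, 0, -0.28, 0.14, 0.3]
[0, 0, 0, 0, -0.27, 0.16, 0.3]
[0, 0, 0, 0, -0.27, 0.17, 0.3]
[0, 0, 0, 0, -0.26, 0.19, 0.3]
[0, 0, 0, 0, -0.25, 0.2, 0.3]
[0, 0, 0, 0, -0.23, 0.21, 0.3]
```

step_arm:
  commands:
    - [0, 0, 0, 0, 0.01, 0, 0.3]
    - [0, 0, 0, 0, 0, 0, 0.3]
    - [0, 0, 0, 0, 0, 0, 0.3]
    - [0, 0, 0, 0, 0, 0, 0.3]

```text
time_s: 30.25
eef_pos: [0.6793, -0.0452, 0.131]
eef_rot: [-0.707, 0.707, -0.018, 0.022]
wrist_force: [-6.7, 1.3, 15.2]
opening: 0.389
```

step_arm:
  commands:
    - [0, 0, 0, 0, -0.32, -0.02, 0.3]
    - [0, 0, 0, 0, -0.32, 0, 0.3]
    - [0, 0, 0, 0, -0.32, 0.02, 0.3]
    - [0, 0, 0, 0, -0.32, 0.03, 0.3]
    - [0, 0, 0, 0, -0.31, 0.05, 0.3]
    - [0, 0, 0, 0, -0.31, 0.07, 0.3]
    - [0, 0, 0, 0, -0.31, 0.08, 0.3]
    - [0, 0, 0, 0, -0.3, 0.1, 0.3]

```text
time_s: 31.05
eef_pos: [0.6799, -0.0338, 0.2029]
eef_rot: [0.708, -0.706, 0.019, -0.023]
wrist_force: [6.8, 5.7, -1.0]
opening: 0.395
```

step_arm:
  commands:
    - [0, 0, 0, 0, -0.3, 0.11, 0.3]
    - [0, 0, 0, 0, -0.29, 0.13, 0.3]
    - [0, 0, 0, 0, -0.28, 0.14, 0.3]
    - [0, 0, 0, 0, -0.27, 0.16, 0.3]
    - [0, 0, 0, 0, -0.27, 0.17, 0.3]
    - [0, 0, 0, 0, -0.26, 0.19, 0.3]
    - [0, 0, 0, 0, 0, 0, 0.3]

```text
time_s: 31.75
eef_pos: [0.6818, -0.0103, 0.2561]
eef_rot: [-0.705, 0.708, -0.018, 0.024]
wrist_force: [2.2, -7.6, 8.9]
opening: 0.391
```

```bash
python3 -c "
from go import *
lev()
im,d,c=snap('wrist','n1')"
```

```text
t 31.75 pos [ 0.6818 -0.0103  0.2561] py -0.094 ang 0.127 rad 0.1719 F [ 2.2 -7.6  8.9] T [-1.29 -0.17  0.94] 0.39074188216138317
```

View pics/n1.png

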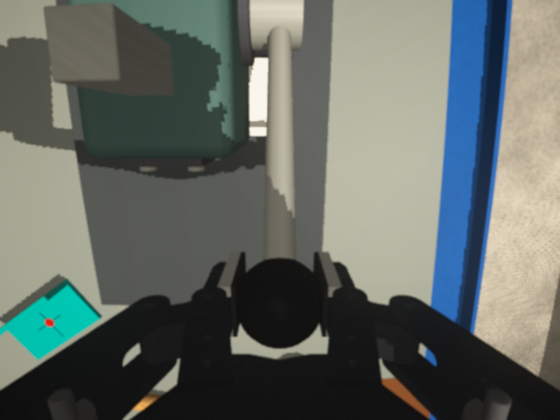

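step_arm:
  commands:
    - [0, 0, 0, 0, -0.22, 0.19, 0.3]
    - [0, 0, 0, 0, -0.2, 0.16, 0.3]
    - [0, 0, 0, 0, 0, 0, 0.3]
    - [0, 0, 0, 0, 0, 0, 0.5]
    - [0, 0, 0, 0, 0, 0, 0.7]
    - [0, 0, 0, 0, 0, 0, 0.8]
    - [0, 0, 0, 0, 0, 0, 0.8]
    - [0, 0, 0, 0, 0, 0, 0.8]

```text
time_s: 32.6
eef_pos: [0.6803, 0.0025, 0.264]
eef_rot: [0.707, -0.706, 0.021, -0.021]
wrist_force: [0.2, 0.5, -0.1]
opening: 0.802
```

```bash
python3 -c "
from go import *
lev()
im,d,c=snap('wrist','n2')"
```

```text
t 32.6 pos [0.6803 0.0025 0.264 ] py -0.0813 ang 0.044 rad 0.1673 F [ 0.2  0.5 -0.1] T [-0.04 -0.03  0.04] 0.8021459382121419
```

View pics/n2.png

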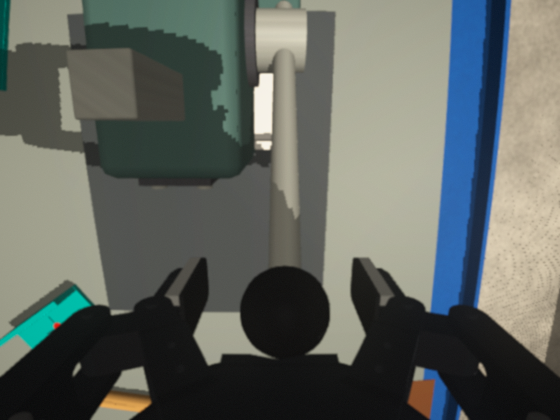

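Released, and the wrist forces are zero. I retreat straight up, then check.

step_arm:
  commands:
    - [0, 0, 0, 0, -0.8, 0, 0.8]
    - [0, 0, 0, 0, -1, 0, 0.8]
    - [0, 0, 0, 0, -1, 0, 0.8]
    - [0, 0, 0, 0, -1, 0, 0.8]
    - [0, 0, 0, -1, -0.3, 0, 0.8]
    - [0, 0, 0, -1, 0, -0.5, 0.8]
    - [0, 0, 0, -1, 0, -0.5, 0.8]
    - [0, 0, 0, -1, 0, -0.5, 0.8]
    - [0, 0, 0, -1, 0, -0.5, 0.8]
    - [0, 0, 0, 0, 0, 0, 0.8]

```text
time_s: 33.65
eef_pos: [0.5245, -0.0496, 0.3878]
eef_rot: [-0.707, 0.707, -0.021, 0.023]
wrist_force: [0.9, -0.3, 0.2]
opening: 0.797
```

```bash
python3 -c "
from go import *
lev()
im,d,c=snap('scene','o1s'); bars(im,d,c)
im3,d,c=snap('wrist','o1w')
a=cv2.resize(im[140:260,230:370],None,fx=5,fy=5,interpolation=cv2.INTER_CUBIC); cv2.imwrite('pics/o1sc.png',a)
for t in ['hammer','oil_bottle','tape_roll','lever_knob']:
    for r in ctrl.boxes_of(t,'scene')[:1]: print(t,round(r['p'],2),world('scene',r['point']).round(3))
"
```

```text
t 33.65 pos [ 0.5245 -0.0496  0.3878] py -0.1433 ang -0.121 rad 0.3007 F [ 0.9 -0.3  0.2] T [ 0.01 -0.06  0.02] 0.7970803257437872
upright 79 [0.62954979 0.05235946 0.09844514] -0.06313316 [0.55047699 0.04407096 0.09282893] [0.68910945 0.06306774 0.1029132 ]
flat 67 ((674.02734375, 43.92333221435547), (129.24688720703125, 239.32846069335938), 53.294490814208984)
hammer 0.73 [ 0.473 -0.353  0.026]
oil_bottle 0.97 [ 0.694 -0.331  0.096]
tape_roll 0.7 [0.48  0.371 0.043]
lever_knob 0.59 [ 0.683 -0.001  0.294]
```

View pics/o1sc.png

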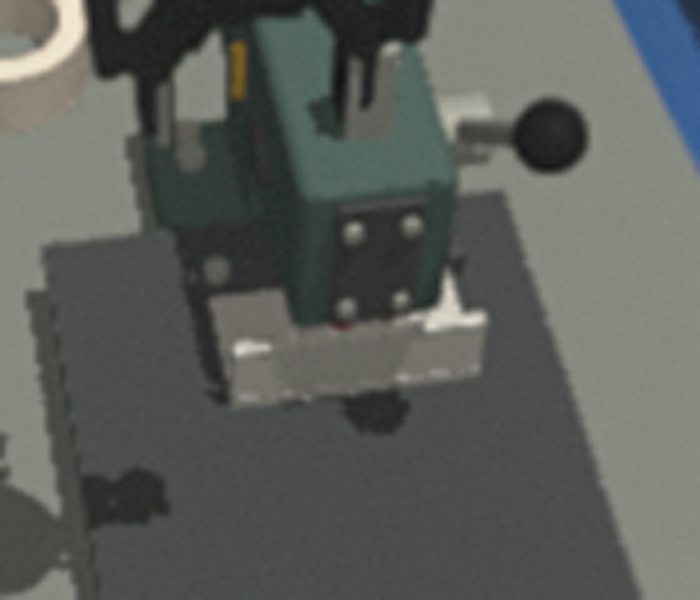

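View pics/o1w.png

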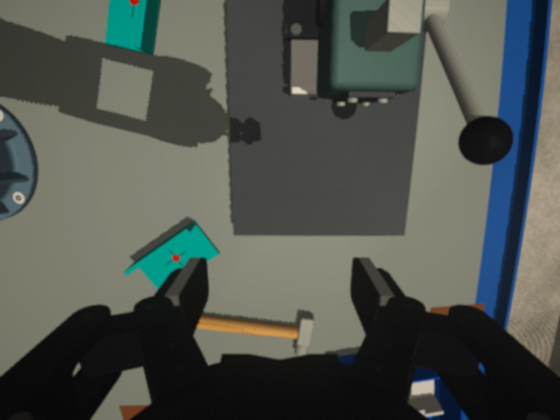

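```bash
python3 -c "
from bench import ctrl
print(ctrl.hand_in())"
```

```text
the job is handed in; nothing more can be done
None
```

I slid the aluminium angle in against the fence, let go of it, pressed the lever once, and brought it back up. The job was handed in at about 34 s of the 72 s allowed; no verdict was reported.

- **Placing:** The angle looked flush with the fence and parallel to it, differing by about 0.005 rad. One close wrist picture put the spot about 1.5 mm from the punch tip. The other checks disagreed: the scene camera gave about 1 mm short in x, and the near end of the fence suggested 2–3 mm. All of these are under the 4 mm limit, so I did not nudge it further.
- **Punching:** The vertical force at the knob rose from about 5.5 N in free travel to about 15 N, held for more than 0.5 s with one reading of 16.5 N. That works out to roughly 60 N at the punch, but it is inferred from the wrist force, not measured. The ball slipped about 5 mm in the pads on the way down, so the lever angle at contact is only known roughly, at about 0.82 to 0.87 rad.
- **Last check:** The knob was found back at its starting place, with the lever up. The angle looked unmoved compared with the picture before the press. The hammer, oil bottle and tape roll were within network accuracy of where they started, and the wrist force was near zero, with nothing touched.

The first approach ran the last joint to within 0.003 rad of its range limit, so I backed off, turned the gripper half round and regrasped from there.

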